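# Zero the peak pointer and load the heel on the press-force gauge

### The job

Get the press-force gauge ready for the next heel: turn its reset knob anticlockwise until the peak pointer is back at its zero stop. Then set the black heel blank gently down, flat, in the middle of the gauge's round steel platen and let go of it. Leave the tack tin and the loose steel foot plate at the left where they are, and leave the pointer at zero.

Things in the scene. Friction and masses are not known exactly. Their poses are not given: they have to be found in the camera images.
- tester: press-force gauge, fixed to the table: a low grey casting 150 mm (its x) by 290 mm (its y), 30 mm high; at its -y end a round bare steel platen (120 mm across, top 50 mm above the table), at its +y end a white dial in a round grey housing (132 mm across, face 50 mm above the table), centres 72 mm either side of its middle. Origin: centre of its underside; z up
- knob_grip (a point): on the reset knob's vertical turning axis, in the middle of the dial, 77 mm above the table. The knob is a black upright bar 64 mm long (this point's x), 16 mm thick (its y), 34 mm high, from 58 to 92 mm above the table. Its +x end, with a light line on top, carries the dark pointer that sweeps just over the face. Nothing else on the dial stands above 60 mm
- reset_knob (a joint): angle of knob and pointer, rad. 0 = zero stop, the pointer beside the small dark post on the dial (135 deg anticlockwise from the gauge's +x); a hard stop lets it go no further. Grows clockwise seen from above, so resetting is an anticlockwise turn. Full scale 4.4; starts between 0.9 and 2.4. Light friction, about 0.05 N m; stays where it is left
- platen_top (a point): centre of the platen's flat top face, 50 mm above the table
- heel_center (a point): centre of the heel blank, half-way up (9 mm above its underside). The only black rubber heel on the table: a D-shaped block 64 mm long (its x), 60 mm wide (its y), 18 mm high, about 60 g, lying flat; its two y sides are the ones to grip across. z up
- tacks: shallow round open tin of tacks, 61 mm across, 22 mm high, loose, near the heel; to be left alone. Origin: centre of its underside
- plate: loose steel foot plate, 130 x 84 x 33 mm with two upright cheeks, at the robot's left; to be left alone. Origin: centre of its underside
Things that resemble listed ones, but are neither listed nor needed, are in the scene too. Of the things that look like the part that bears heel_center, the largest one is meant.

How it is judged:
By the outcome, as a careful person would: the job done as asked, in the order asked, and still so for the second after the job is handed in, with the robot touching nothing.
It also fails if it takes over 72 s, if anything falls off the work surface, if the arm or the gripper's body presses on something with over 40 N, if the wrist force passes 120 N, or if a joint passes its speed limit or range.

### The arm

A 6-joint arm with a two-finger parallel gripper is mounted at the origin on a cart in front of the work surface, level with it; the furniture and walls round the work are solid. World frame = base frame: x ahead of the robot, y to its left, z up, the work surface at z = 0. Lengths are in m, angles in degrees, forces in N, time in s.
With the tool pointing down it reaches from about 0.4 to 0.825 m from the base axis. Payload 7 kg.
Tool frame: the origin (TCP) lies midway between the tips of the shut fingers; the grasp point (between the pads) lies 19 mm behind it (ctrl.hold_point_z is the distance from the TCP to the grasp point, in m); z points along the fingers, x is the direction in which the jaws open and shut, and the axes are right-handed (so a half turn about z gives the same grasp; the last joint's range is limited). The gripper opens to 88 mm and grips with 3 to 60 N. Pads are 19 mm wide; open, the fingers measure 130 mm over their backs; the gripper's body (78 mm by 193 mm) begins 47 mm behind the grasp point.
Start: joints at [-60.785, 20.546, 0.682, 0, -70.136, -16.507], TCP at [0.148, -0.658, 0.197] pointing down, gripper open.
Joint ranges: [-176.03, 176.03], [-82.01, 121.73], [-58.28, 71.71], [-173.87, 95.51], [-174.79, -0.11], [-173.66, 173.66]. Speed limits (degrees/s): [136.94, 136.94, 172.46, 180, 180, 180].

### API

Orientations are given as [roll, pitch, yaw] about the fixed x, y, z axes, in that order (R = Rz(yaw) Ry(pitch) Rx(roll)).
In Python, from plant import ctrl gives the robot as it stands.
- The arm moves only by the tool apply_moves, never from a script. Its argument "motion" is a list of rows, each a list of 2 entries, a list of its own where there are three numbers: the shift along the world's x, y, z in cm, then the turn about the world's z in degrees. In form: [[[tx, ty, tz], roll], ...]. A call has 1 to 10 rows; each row is the pose to reach, as a shift and turn from the pose commanded when the call began; what a row does not reach only later rows make up. A row lasts 1/10 s, in which the tool goes at most 50 mm and 8.59 degrees, less where a joint would pass 70% of its speed; a pose out of reach is approached as far as the arm can. A call with a gripper value outside its range is refused whole. "hand" is the finger opening in cm, from 0 to 8.76, set as the call begins (left out, the last holds). The fingers move at their own pace and stop on an object; the grip force is fixed at half the most. Time passes only in rows, so rows that repeat a pose let the fingers close. It gives the time, the measured TCP pose, the force and the opening at its end, in the units of the state.
- ctrl.get_obs(): the state, without advancing time (a new reading comes with each control period).
- ctrl.snapshot(name): name is "scene" or "top" or "wrist"; returns (picture, depth): 480x640x3 uint8, blue, green, red; 480x640 float32, m along the optical axis (not along the pixel's ray), 0 where there is no reading.
- ctrl.camera_model(name): a dict with "fx", "fy", "cx", "cy" (pixels), "cam_to_world" (4x4, takes a point from camera to world coordinates); the wrist camera has in their place "tool_from_camera" (4x4, takes a point from camera to tool coordinates, whose origin is the TCP and whose axes are the tool frame's). Camera axes: x right, y down, z forward; pixel columns grow to the right and rows downward; lengths in m; the calibration is good to about 2 mm. The wrist camera is an equidistant fisheye: a pixel r from the principal point sees the ray r / f radians off the axis. A picture is of the moment at which its call begins: read the wrist's pose just before it. camera_model takes no time and is no camera call.
- ctrl.close_job(): hands the job in, once; it reports no verdict.
The state is a dict: "clock": time; "joint_pos": joint angles; "qvel": joint speeds; "tau": joint torques, N m; "tool_pos": TCP position; "orientation": TCP orientation; "force": force on the tool from outside, world axes, zero at the start; "moment": the same for the moment, N m; "opening": finger opening in m.
Only numpy, scipy, OpenCV 4.12 (cv2) and the standard library are available. Lean on these libraries where they do the work, as an engineer would, in place of code of your own. Each camera call takes 0.05 s, during which the arm holds its last target.

## Working session

There is one attempt and no reset: what is moved stays moved. The work goes in short steps, Python scripts to look and compute and a tool call to move; the robot and the scene stay as the last step left them, time stands still between calls to the robot, and variables do not carry over. Pictures are saved under pics/ and viewed, and the job is handed in when it is done.

Besides the shell and the picture viewer there is one more tool, called after "Emit:" by a JSON object that holds its "fn" and its "kwargs", one argument or row to a line. apply_moves: Moves the arm, as the interface text tells. Its arguments: {"type":"object","properties":{"motion":{"type":"array"},"hand":{"type":"number"}},"required":["motion"]}

```bash
mkdir -p pics; ls
python3 - <<'E'
from plant import ctrl
import cv2,numpy as np
print(ctrl.get_obs())
for n in ["scene","top","wrist"]:
    o=ctrl.get_obs()
    p,d=ctrl.snapshot(n); cv2.imwrite(f"pics/{n}0.png",p); np.save(f"pics/{n}0.npy",d)
    print(n,ctrl.camera_model(n))
print(ctrl.hold_point_z)
E
```

```text
pics
{'clock': 0.0, 'joint_pos': array([-6.07876571e+01,  2.05906451e+01,  6.34075339e-01, -2.15886644e-02,
       -7.01361053e+01, -1.65065353e+01]), 'qvel': array([-0.02797774, -0.02666735,  0.010609  , -0.04393173,  0.01239246,
       -0.10643633]), 'tau': array([ 1.82652529e-03, -5.82714450e+01,  2.93057764e+01,  6.99691281e+00,
        6.99841767e-03, -1.70477283e-04]), 'tool_pos': array([ 0.14831782, -0.65794801,  0.19652932]), 'orientation': array([-1.79993124e+02, -9.46224676e-02,  1.02698450e+02]), 'force': array([-0.47113473, -0.71908227, -0.71470843]), 'moment': array([ 0.00677433,  0.06813691, -0.00699394]), 'opening': 0.08753378844121987}
scene {'fx': 534.5428902291334, 'fy': 534.5428902291334, 'cx': 316.0757521177181, 'cy': 233.39991927596523, 'cam_to_world': array([[-0.75319213, -0.34396234,  0.56070628, -0.20861226],
       [-0.65779548,  0.39720087, -0.63995045,  0.8295701 ],
       [-0.00259417, -0.8508357 , -0.52542544,  0.75597631],
       [ 0.        ,  0.        ,  0.        ,  1.        ]])}
top {'fx': 618.5738910616184, 'fy': 618.5738910616184, 'cx': 325.85726563925374, 'cy': 242.38348638581218, 'cam_to_world': array([[-0.01331142, -0.97966232,  0.20021127,  0.22256402],
       [-0.99990145,  0.01214849, -0.00703599,  0.03793276],
       [ 0.00446063, -0.2002852 , -0.97972748,  1.47833213],
       [ 0.        ,  0.        ,  0.        ,  1.        ]])}
wrist {'fx': 371.64829954431775, 'fy': 371.64829954431775, 'cx': 320.55523373954867, 'cy': 236.27353593715097, 'tool_from_camera': array([[ 9.99999535e-01,  4.29160868e-04,  8.63931600e-04,
        -3.73201196e-04],
       [-6.46463648e-04,  9.62867671e-01,  2.69973018e-01,
        -7.27104458e-02],
       [-7.15989953e-04, -2.69973451e-01,  9.62867500e-01,
        -1.87491252e-01],
       [ 0.00000000e+00,  0.00000000e+00,  0.00000000e+00,
         1.00000000e+00]])}
0.0188
```

View pics/top0.png

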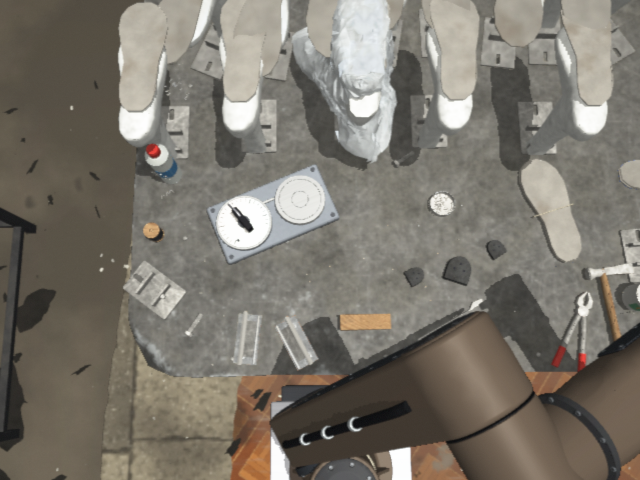

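View pics/scene0.png

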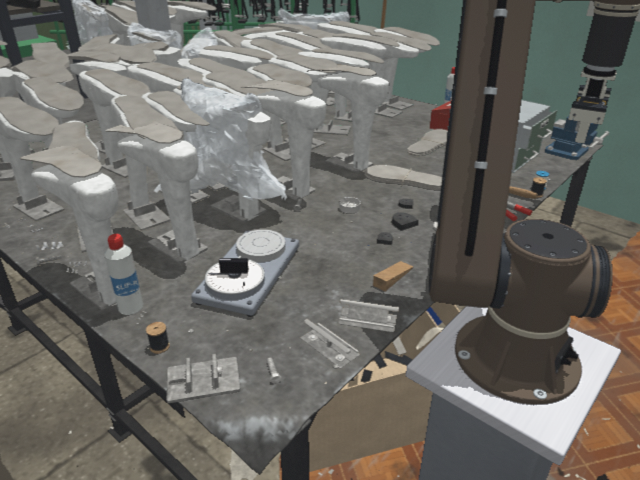

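View pics/wrist0.png

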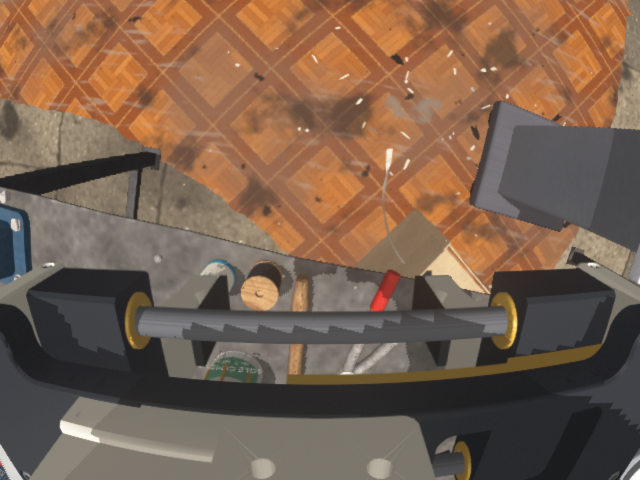

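Top view: three black rubber pieces at (414,276), (457,270) and (496,249). The one at (457,270) looks largest. The dial is at (243,222) and the platen at (300,200). Next I'll enlarge and measure.

```bash
cat > h.py <<'E'
import cv2,numpy as np
from plant import ctrl
def ray(name,uv,z):
    m=ctrl.camera_model(name);T=m["cam_to_world"]
    uv=np.atleast_2d(uv).astype(float)
    d=np.c_[(uv[:,0]-m["cx"])/m["fx"],(uv[:,1]-m["cy"])/m["fy"],np.ones(len(uv))]@T[:3,:3].T
    o=T[:3,3]; return o+d*((z-o[2])/d[:,2])[:,None]
def proj(name,P):
    m=ctrl.camera_model(name);T=m["cam_to_world"]
    c=(np.atleast_2d(P)-T[:3,3])@T[:3,:3]
    return np.c_[m["fx"]*c[:,0]/c[:,2]+m["cx"],m["fy"]*c[:,1]/c[:,2]+m["cy"]]
def wrist_pt(uv,z,pos,rpy):
    from scipy.spatial.transform import Rotation as R
    m=ctrl.camera_model("wrist");uv=np.atleast_2d(uv).astype(float)
    a=uv-[m["cx"],m["cy"]];r=np.hypot(*a.T);th=r/m["fx"]
    d=np.c_[a/np.maximum(r,1e-9)[:,None]*np.sin(th)[:,None],np.cos(th)]
    W=np.eye(4);W[:3,:3]=R.from_euler("xyz",rpy,degrees=True).as_matrix();W[:3,3]=pos
    T=W@m["tool_from_camera"];d=d@T[:3,:3].T;o=T[:3,3]
    return o+d*((z-o[2])/d[:,2])[:,None]
E
python3 - <<'E'
from h import *
p=cv2.imread("pics/top0.png")
a=cv2.resize(p[155:275,195:355],None,fx=5,fy=5,interpolation=cv2.INTER_CUBIC);cv2.imwrite("pics/g.png",a)
a=cv2.resize(p[180:300,390:530],None,fx=5,fy=5,interpolation=cv2.INTER_CUBIC);cv2.imwrite("pics/hl.png",a)
g=p.max(2)
m=np.zeros(g.shape,np.uint8);m[235:292,395:515]=(g[235:292,395:515]<58)*255
cs,_=cv2.findContours(m,0,2)
for c in cs:
    if cv2.contourArea(c)<60: continue
    r=cv2.minAreaRect(c);M=cv2.moments(c);uv=[M['m10']/M['m00'],M['m01']/M['m00']]
    print(cv2.contourArea(c),uv,r,ray("top",uv,.018))
# colour of gauge: dial/platen light discs
E
```

```text
(no output)
```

View pics/g.png

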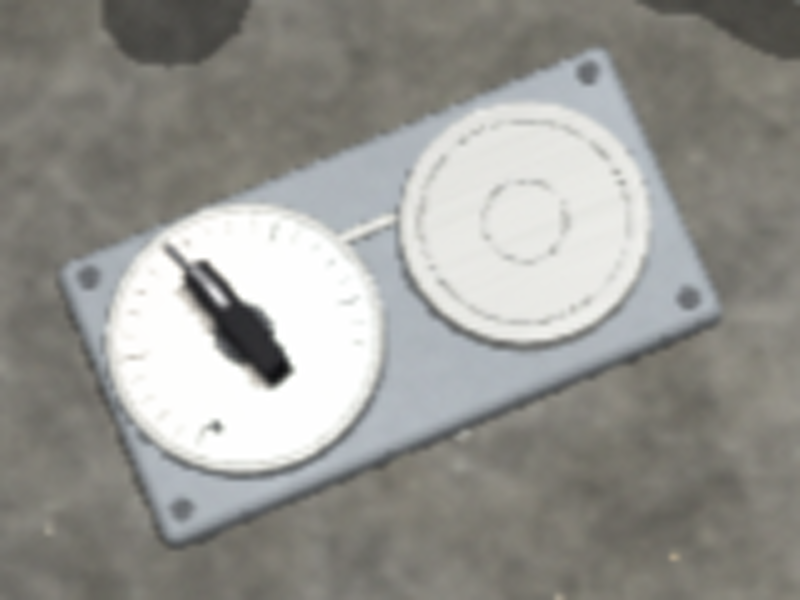

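View pics/hl.png

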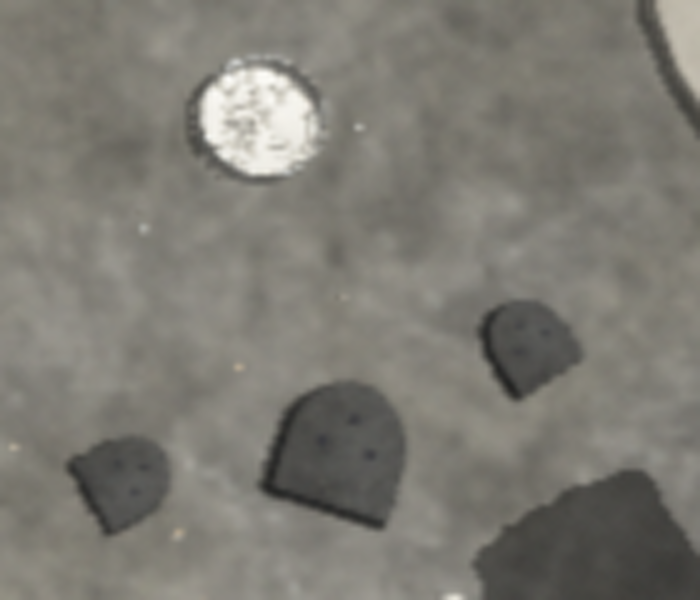

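The crop confirms that the D-block at (457,271) is the largest of the three. The pointer is at the upper left of the dial, and the zero post is at crop (215,427), which is about px (238,240). Now measuring all of them.

Run:
```python
from h import *
p=cv2.imread("pics/top0.png");d=np.load("pics/top0.npy")
m=ctrl.camera_model("top");T=m["cam_to_world"]
v,u=np.mgrid[:480,:640]
P=np.stack([(u-m["cx"])/m["fx"]*d,(v-m["cy"])/m["fy"]*d,d],-1)@T[:3,:3].T+T[:3,3]
np.save("pics/P.npy",P)
def reg(u0,u1,v0,v1,z0,z1):
    k=np.zeros((480,640),np.uint8);k[v0:v1,u0:u1]=((P[v0:v1,u0:u1,2]>z0)&(P[v0:v1,u0:u1,2]<z1))*255
    return k
k=reg(438,478,250,292,.011,.03)
cs,_=cv2.findContours(k,0,1);c=max(cs,key=cv2.contourArea)
Q=P[k>0];print("heel z",np.median(Q[:,2]),len(Q))
W=ray("top",c[:,0],.018)[:,:2].astype(np.float32)*1000
print("heel",cv2.minAreaRect(W)); print(np.percentile(P[300:310,420:440,2],50))
# dial, platen
k1=reg(200,275,180,260,.044,.056);k2=reg(268,345,160,235,.044,.056)
for k in(k1,k2):
    cs,_=cv2.findContours(k,0,1);c=max(cs,key=cv2.contourArea)
    W=ray("top",c[:,0],.05)[:,:2].astype(np.float32)*1000
    print(cv2.fitEllipse(W),np.median(P[k>0][:,2]))
# bar
k=reg(210,275,185,250,.075,.1);Q=P[k>0]
W=ray("top",np.argwhere(k>0)[:,::-1],.092)[:,:2].astype(np.float32)*1000
print("bar",len(W),cv2.minAreaRect(W),W.mean(0))
# pointer dark, heel gray stuff, obstacles
g=p[155:275,195:355].max(2)
print("pointer tip",ray("top",[195+168/5,155+246/5],.055),"post",ray("top",[195+215/5,155+427/5],.055))
print("corners gauge", ray("top",[[195+65/5,155+268/5],[195+600/5,155+50/5],[195+720/5,155+312/5],[195+172/5,155+545/5]],.03))
print("tin",ray("top",[195*2+255/5-0,180+120/5],.02))
Z=P[...,2]; 
for (uu,vv) in [(365,100),(455,110),(240,110),(145,60),(158,158),(590,100)]: print(uu,vv,P[vv,uu].round(3))
```

```text
heel z 0.018335328997217237 565
heel ((452.5710144042969, -287.87567138671875), (59.8704948425293, 62.72214889526367), 70.4725112915039)
0.00011554984458517215
((565.847900390625, 222.60824584960938), (129.531982421875, 130.41021728515625), 129.8472137451172) 0.05000082948674267
((620.7955322265625, 89.57534790039062), (117.36590576171875, 117.85008239746094), 117.21024322509766) 0.0504245138697651
bar 201 ((564.26708984375, 221.70730590820312), (66.74736785888672, 16.617778778076172), 39.65452194213867) [563.9251 221.4382]
pointer tip [[0.60892113 0.25763274 0.055     ]] post [[0.52074072 0.23397752 0.055     ]]
corners gauge [[ 0.60532288  0.31099631  0.03      ]
 [ 0.71254772  0.05157733  0.03      ]
 [ 0.57959343 -0.00495831  0.03      ]
 [ 0.46905948  0.25693504  0.03      ]]
tin [[ 0.61265662 -0.25466905  0.02      ]]
365 100 [ 0.757 -0.054  0.304]
455 110 [ 0.733 -0.236  0.305]
240 110 [0.738 0.2   0.305]
145 60 [0.845 0.394 0.314]
158 158 [0.691 0.402 0.155]
590 100 [ 0.748 -0.509  0.312]
```

Run:
```python
from h import *
P=np.load("pics/P.npy").reshape(-1,3)
d=np.load("pics/scene0.npy");m=ctrl.camera_model("scene");T=m["cam_to_world"]
v,u=np.mgrid[:480,:640]
S=(np.stack([(u-m["cx"])/m["fx"]*d,(v-m["cy"])/m["fy"]*d,d],-1)@T[:3,:3].T+T[:3,3])[d>0].reshape(-1,3)
for nm,A in(("top",P),("scene",S)):
  for y0 in np.arange(-.4,.44,.04):
    q=A[(A[:,1]>y0)&(A[:,1]<y0+.04)&(A[:,2]>.10)&(A[:,2]<.6)&(A[:,0]>.35)&(A[:,0]<.9)]
    if len(q): print(nm,round(y0,2),"minx",np.percentile(q[:,0],1).round(3),"z there",q[q[:,0].argmin(),2].round(3),len(q))
```

```text
top -0.4 minx 0.885 z there 0.284 131
top -0.36 minx 0.895 z there 0.283 6
top -0.32 minx 0.809 z there 0.315 80
top -0.28 minx 0.7 z there 0.282 1572
top -0.24 minx 0.697 z there 0.293 2575
top -0.2 minx 0.74 z there 0.292 237
top -0.16 minx 0.789 z there 0.104 248
top -0.12 minx 0.731 z there 0.102 1193
top -0.08 minx 0.721 z there 0.101 2228
top -0.04 minx 0.725 z there 0.298 2206
top -0.0 minx 0.783 z there 0.186 1163
top 0.04 minx 0.866 z there 0.14 128
top 0.08 minx 0.877 z there 0.304 24
top 0.12 minx 0.824 z there 0.323 664
top 0.16 minx 0.699 z there 0.276 2062
top 0.2 minx 0.696 z there 0.292 1710
top 0.24 minx 0.802 z there 0.102 88
top 0.28 minx 0.889 z there 0.278 14
top 0.32 minx 0.863 z there 0.273 282
top 0.36 minx 0.683 z there 0.125 2616
top 0.4 minx 0.677 z there 0.125 2503
scene -0.4 minx 0.885 z there 0.283 24
scene -0.32 minx 0.792 z there 0.315 28
scene -0.28 minx 0.697 z there 0.282 290
scene -0.24 minx 0.697 z there 0.293 2473
scene -0.2 minx 0.731 z there 0.27 247
scene -0.12 minx 0.725 z there 0.101 107
scene -0.08 minx 0.72 z there 0.101 919
scene -0.04 minx 0.725 z there 0.277 2662
scene -0.0 minx 0.784 z there 0.204 2275
scene 0.04 minx 0.863 z there 0.138 199
scene 0.08 minx 0.872 z there 0.3 14
scene 0.12 minx 0.811 z there 0.317 95
scene 0.16 minx 0.697 z there 0.272 759
scene 0.2 minx 0.696 z there 0.282 3145
scene 0.24 minx 0.83 z there 0.285 245
scene 0.28 minx 0.89 z there 0.277 9
scene 0.32 minx 0.877 z there 0.31 21
scene 0.36 minx 0.678 z there 0.138 775
scene 0.4 minx 0.676 z there 0.101 3465
```

Emit:
{"fn": "apply_moves", "kwargs": {
  "motion": [
    [[4,5,1],0],
    [[8,10,2],2],
    [[12,15,3],4],
    [[16,20,4],6],
    [[20,25,5],8],
    [[24,30,5],10],
    [[28,35,5],12]
  ]
}}

```text
clock: 0.85
tool_pos: [0.366, -0.386, 0.2431]
orientation: [180.0, 0.0, 114.8]
force: [2.1, -0.4, 0.4]
opening: 0.088
```

Emit:
{"fn": "apply_moves", "kwargs": {
  "motion": [
    [[0,0,0],0],
    [[0,0,0],0]
  ]
}}

```text
clock: 1.05
tool_pos: [0.3659, -0.3866, 0.2427]
orientation: [180.0, 0.0, 114.9]
force: [-0.6, -0.4, -0.3]
opening: 0.0876
```

Emit:
{"fn": "apply_moves", "kwargs": {
  "motion": [
    [[2,3,0],1],
    [[3,6,0],2],
    [[4,9,0],4],
    [[5,12,0],6],
    [[6,15,0],8],
    [[7,18,0],9],
    [[8,21,0],10],
    [[9,24,0],11],
    [[10,27,0],12],
    [[10,30,0],12]
  ]
}}

```text
clock: 2.05
tool_pos: [0.4656, -0.0877, 0.2421]
orientation: [-180.0, -0.0, 126.6]
force: [-0.5, -0.4, -1.4]
opening: 0.088
```

Emit:
{"fn": "apply_moves", "kwargs": {
  "motion": [
    [[1,4,0],1],
    [[2,7,0],2],
    [[3,10,0],3],
    [[4,13,0],3],
    [[5,16,0],3],
    [[6,19,0],3],
    [[7,22,0],3],
    [[8,25,0],3],
    [[9,28,0],3],
    [[9,28,0],3]
  ]
}}

```text
clock: 3.05
tool_pos: [0.5565, 0.1936, 0.2411]
orientation: [-179.9, -0.0, 129.7]
force: [-0.6, -0.6, -1.3]
opening: 0.0875
```

Run:
```python
from h import *
o=ctrl.get_obs();print(o["tool_pos"],o["orientation"])
p,d=ctrl.snapshot("wrist");cv2.imwrite("pics/w1.png",p)
np.savez("pics/w1",pos=o["tool_pos"],rpy=o["orientation"])
```

```text
[0.55649891 0.19359991 0.24114893] [-1.79907300e+02 -2.06496916e-03  1.29689210e+02]
```

View pics/w1.png

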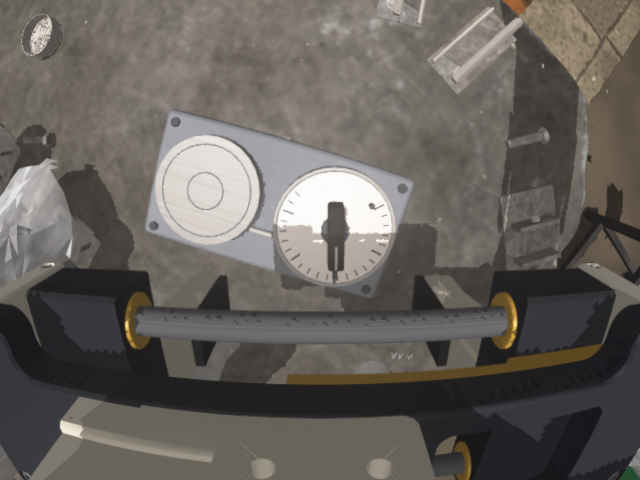

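The wrist view shows the bar upright at about (336,236), aligned with the tool. The dial is centred near (336,227) and the platen near (207,189).

Run:
```python
from h import *
p=cv2.imread("pics/w1.png");z=np.load("pics/w1.npz")
cv2.imwrite("pics/w1c.png",cv2.resize(p[120:310,140:430],None,fx=2.7,fy=2.7,interpolation=cv2.INTER_CUBIC))
f=lambda uv,h:wrist_pt(uv,h,z["pos"],z["rpy"])
g=p.max(2);k=np.zeros(g.shape,np.uint8);k[195:275,315:360]=(g[195:275,315:360]<55)*255
cs,_=cv2.findContours(k,0,1);c=max(cs,key=cv2.contourArea);print(cv2.boundingRect(c),cv2.minAreaRect(c))
W=f(c[:,0],.092)[:,:2].astype(np.float32)*1000;print("bar",cv2.minAreaRect(W))
print("dial",f([[276,227],[394,227],[336,168],[336,286]],.05)[:,:2])
print("platen",f([[155,189],[259,189],[207,135],[207,244],[206,190]],.05)[:,:2])
```

```text
Traceback (most recent call last):
ValueError: max() iterable argument is empty
```

View pics/w1c.png

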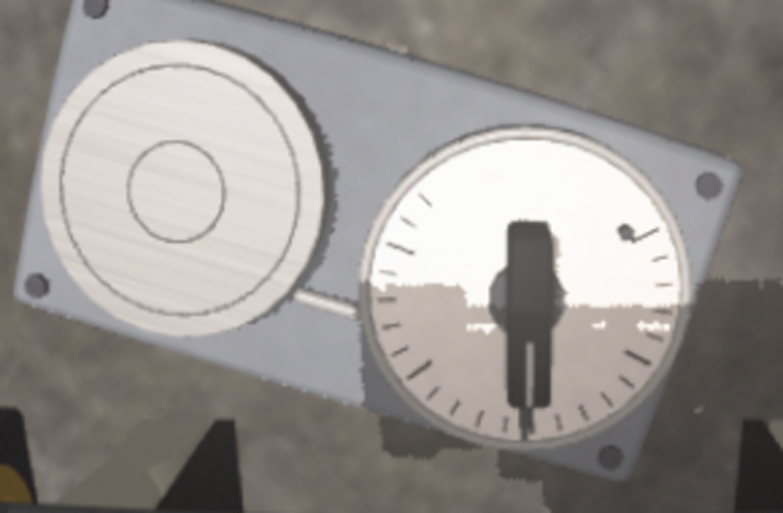

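```bash
python3 - <<'E'
from h import *
z=np.load("pics/w1.npz")
f=lambda uv,h:wrist_pt(np.array(uv)/2.7+[140,120],h,z["pos"],z["rpy"])[:,:2]*1000
print("bar ends/sides z92",f([[529.5,407],[529.5,235],[508,300],[551,300]],.092).round(1))
E1=f([[360,285],[689,285],[525,126],[525,446]],.05);print("dial",E1.round(1),E1[:2].mean(0),E1[2:].mean(0))
E1=f([[42,190],[325,190],[182,40],[182,337],[177,191]],.05);print("plat",E1.round(1),E1[:2].mean(0),E1[2:4].mean(0))
E
grep -n . /dev/null
```

```text
bar ends/sides z92 [[590.  241. ]
 [542.3 200.4]
 [564.6 209.5]
 [555.  221. ]]
dial [[604.8 168.9]
 [522.1 268.3]
 [516.4 178.6]
 [615.3 262.4]] [563.44384296 218.58243504] [565.86659367 220.52691752]
plat [[657.5  41.8]
 [583.8 135.2]
 [572.9  54.6]
 [668.9 125.3]
 [621.4  88.8]] [620.67910867  88.50066769] [620.92622679  89.96205831]
```

Emit:
{"fn": "apply_moves", "kwargs": {
  "motion": [
    [[0.9,2.7,0],0],
    [[0.9,2.7,-4],0],
    [[0.9,2.7,-8],0],
    [[0.9,2.7,-11],0],
    [[0.9,2.7,-13],0],
    [[0.9,2.7,-15],0],
    [[0.9,2.7,-16.5],0],
    [[0.9,2.7,-17.5],0],
    [[0.9,2.7,-17.7],0],
    [[0.9,2.7,-17.7],0]
  ]
}}

```text
clock: 4.1
tool_pos: [0.5644, 0.2186, 0.0658]
orientation: [-180.0, 0.0, 129.7]
force: [0.7, 0.8, 0.8]
opening: 0.0873
```

Emit:
{"fn": "apply_moves", "kwargs": {
  "hand": 1.2,
  "motion": [
    [[0,0,0],0],
    [[0,0,0],0],
    [[0,0,0],0],
    [[0,0,0],0],
    [[0,0,0],0],
    [[0,0,0],0],
    [[0,0,0],0],
    [[0,0,0],0]
  ]
}}

```text
clock: 4.9
tool_pos: [0.5641, 0.2194, 0.0656]
orientation: [-180.0, -0.0, 129.7]
force: [0.0, 0.1, -0.3]
opening: 0.0291
```

Emit:
{"fn": "apply_moves", "kwargs": {
  "motion": [
    [[0.1,0.1,0],0],
    [[0.1,0.1,0],0],
    [[0.1,0.1,0],0],
    [[0.1,0.1,0],0],
    [[0.1,0.1,0],0]
  ]
}}

```text
clock: 5.4
tool_pos: [0.5651, 0.2203, 0.0655]
orientation: [-180.0, -0.0, 129.7]
force: [-0.6, 0.8, 0.4]
opening: 0.012
```

Run:
```python
from h import *
o=ctrl.get_obs();print(o["opening"],o["force"],o["moment"])
p,d=ctrl.snapshot("wrist");cv2.imwrite("pics/w2.png",p)
p,d=ctrl.snapshot("scene");cv2.imwrite("pics/s2.png",cv2.resize(p[120:330,140:340],None,fx=2.8,fy=2.8,interpolation=cv2.INTER_CUBIC))
```

```text
0.012034435527584784 [-0.57135355  0.83214948  0.41419565] [ 0.01291871  0.0968181  -0.03433472]
```

View pics/w2.png

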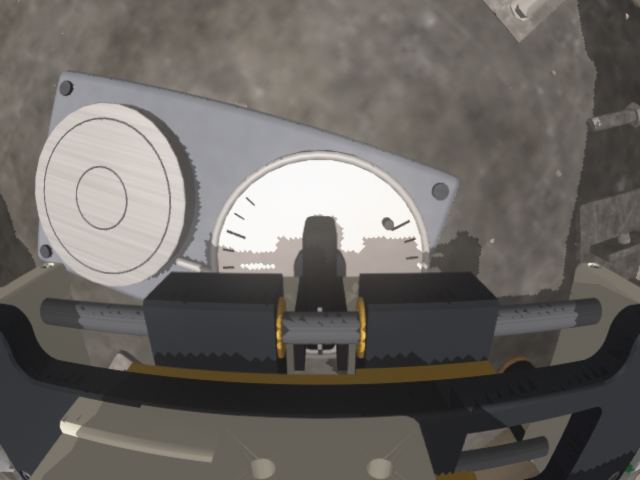

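View pics/s2.png

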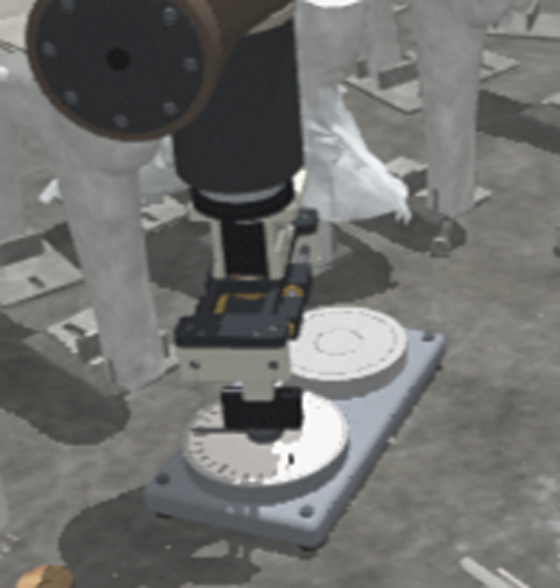

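The bar sits between the pads. The opening reads exactly what I commanded, so I'll close a little more to test for contact.

Emit:
{"fn": "apply_moves", "kwargs": {
  "hand": 0.4,
  "motion": [
    [[0,0,0],0],
    [[0,0,0],0],
    [[0,0,0],0]
  ]
}}

```text
clock: 5.8
tool_pos: [0.5651, 0.2203, 0.0656]
orientation: [180.0, 0.0, 129.7]
force: [-0.6, 0.3, 0.8]
opening: 0.0046
```

Run:
```python
from h import *
o=ctrl.get_obs();print(o["opening"],o["force"],o["moment"])
p,d=ctrl.snapshot("wrist");cv2.imwrite("pics/w3.png",cv2.resize(p[180:400,180:460],None,fx=2.7,fy=2.7,interpolation=cv2.INTER_CUBIC))
p,d=ctrl.snapshot("scene");cv2.imwrite("pics/s3.png",cv2.resize(p[230:310,190:280],None,fx=7,fy=7,interpolation=cv2.INTER_CUBIC))
```

```text
0.004581937007889978 [-0.59629363  0.31151881  0.80620337] [ 0.00971978  0.05666534 -0.01884819]
```

View pics/w3.png

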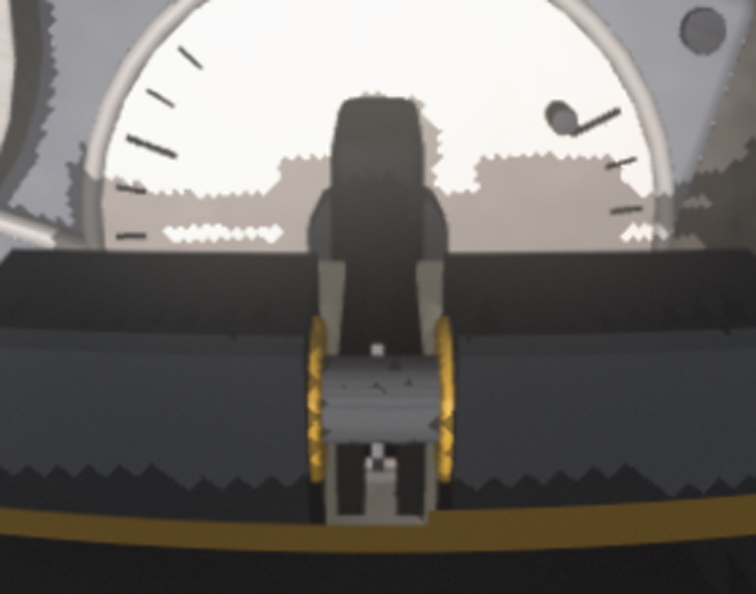

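View pics/s3.png

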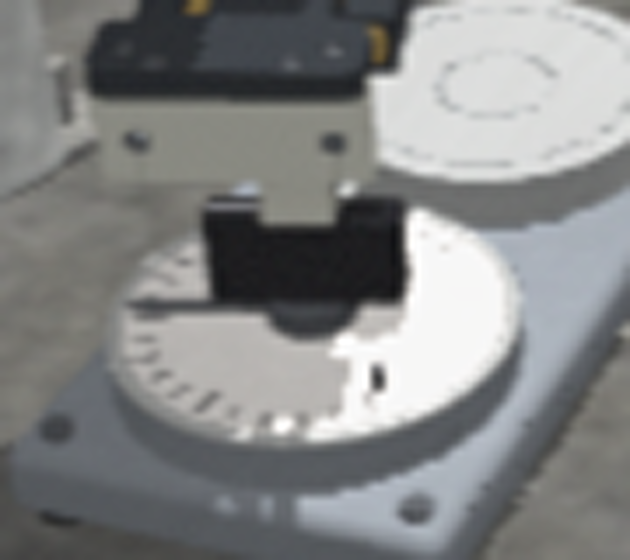

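Run:
```python
from h import *
for h in (.0656,.085,.092,.11,.12,.13): print(h,(proj("scene",[.5651,.2203,h])-[190,230])*7)
c=np.array([.5655,.2205]);a=np.deg2rad(39.7);e=np.array([np.cos(a),np.sin(a)])
for s in(32,-32):
  for h in(.058,.092): print(s,h,(proj("scene",[*(c+e*s/1000),h])-[190,230])*7)
p,d=ctrl.snapshot("scene");m=ctrl.camera_model("scene");T=m["cam_to_world"]
for (U,V) in [(225,250),(240,270),(300,210),(300,250),(380,250),(300,160),(350,160)]:
  u,v=190+U/7,230+V/7;z=d[int(round(v)),int(round(u))]
  print((U,V),(T[:3,:3]@(np.array([(u-m["cx"])/m["fx"],(v-m["cy"])/m["fy"],1])*z)+T[:3,3]).round(4))
```

```text
0.0656 [[314.26677177 273.78376447]]
0.085 [[309.18227917 223.44286224]]
0.092 [[307.32596594 205.06374551]]
0.11 [[302.49868211 157.26943401]]
0.12 [[299.78278294 130.37966833]]
0.13 [[297.042123   103.24474949]]
32 0.058 [[214.7855958  291.80360673]]
32 0.092 [[204.33839813 203.6367663 ]]
-32 0.058 [[415.17696409 294.328713  ]]
-32 0.092 [[407.7714438 206.091419 ]]
(225, 250) [0.5803 0.2424 0.0796]
(240, 270) [0.5777 0.2395 0.0715]
(300, 210) [0.5568 0.2298 0.0988]
(300, 250) [0.5614 0.2279 0.0806]
(380, 250) [0.5457 0.2088 0.0776]
(300, 160) [0.4938 0.2774 0.1691]
(350, 160) [0.4841 0.2674 0.1683]
```

Run:
```python
from h import *
p,d=ctrl.snapshot("scene");m=ctrl.camera_model("scene");T=m["cam_to_world"]
c=np.array([.5655,.2205]);a=np.deg2rad(39.7);e=np.array([np.cos(a),np.sin(a)]);n=np.array([-e[1],e[0]])
for u in (226,231,233,236,241):
  print(u)
  for v in range(248,276,2):
    q=(T[:3,:3]@(np.array([(u-m["cx"])/m["fx"],(v-m["cy"])/m["fy"],1])*d[v,u])+T[:3,3]);r=(q[:2]-c)*1000
    print(v,"z%.1f along %.1f across %.1f"%(q[2]*1000,r@e,r@n),p[v,u])
```

```text
226
248 z179.0 along -5.8 across 87.5 [131 138 137]
250 z175.6 along -5.8 across 89.4 [129 138 137]
252 z171.7 along -5.6 across 90.8 [130 138 138]
254 z165.9 along -4.8 across 89.2 [129 137 137]
256 z31.9 along 39.5 across -100.7 [159 157 153]
258 z91.0 along 18.1 across -5.9 [87 88 87]
260 z92.6 along 16.2 across 4.1 [70 71 71]
262 z90.3 along 15.7 across 8.4 [32 31 33]
264 z84.2 along 16.5 across 7.3 [33 30 29]
266 z78.8 along 17.0 across 7.2 [30 28 27]
268 z73.7 along 17.4 across 7.6 [30 30 27]
270 z68.4 along 17.8 across 7.8 [32 30 30]
272 z64.2 along 17.9 across 9.5 [35 32 33]
274 z51.9 along 20.6 across 0.2 [ 99  99 100]
231
248 z180.7 along -16.2 across 89.8 [130 137 136]
250 z175.2 along -15.5 across 88.6 [129 137 136]
252 z170.2 along -15.0 across 88.2 [128 137 136]
254 z164.9 along -14.4 across 87.5 [129 137 137]
256 z114.3 along 0.8 across 20.2 [128 136 136]
258 z107.7 along 1.7 across 18.1 [128 137 137]
260 z103.7 along 1.8 across 19.9 [131 139 138]
262 z90.1 along 4.9 across 7.8 [60 62 62]
264 z83.5 along 5.7 across 6.1 [28 25 26]
266 z80.9 along 5.3 across 10.0 [30 26 
[... 1402 characters left out ...]
6 33 33]
274 z60.8 along -4.3 across 11.8 [74 69 67]
241
248 z179.5 along -35.4 across 87.6 [129 137 137]
250 z177.1 along -35.8 across 91.2 [129 138 137]
252 z172.1 along -35.3 across 90.8 [129 137 136]
254 z167.4 along -35.0 across 90.8 [130 138 138]
256 z33.2 along 2.9 across -99.5 [129 134 132]
258 z92.7 along -15.5 across -4.2 [56 55 55]
260 z92.5 along -16.5 across 3.2 [35 32 33]
262 z91.0 along -17.2 across 8.7 [34 33 32]
264 z84.7 along -16.6 across 7.4 [29 27 26]
266 z80.0 along -16.3 across 8.2 [32 31 30]
268 z72.6 along -15.3 across 5.3 [30 27 28]
270 z69.5 along -15.6 across 8.6 [31 28 30]
272 z63.8 along -15.1 across 8.2 [37 34 36]
274 z51.8 along -12.9 across -0.7 [137 138 141]
```

Run:
```python
from h import *
m=ctrl.camera_model("wrist");T=np.linalg.inv(m["tool_from_camera"])
def pj(P):
    c=T[:3,:3]@P+T[:3,3];r=np.hypot(c[0],c[1]);th=np.arctan2(r,c[2]);return (c[:2]/r*th*m["fx"]+[m["cx"],m["cy"]]).round(1)
for x in(0,.044,.065):
  for y in (-.0095,.0095):
    for z in(0,-.019,-.027,-.047,-.066): print(x,y,z,pj(np.array([x,y,z])))
```

```text
0 -0.0095 0 [320.9 255.7]
0 -0.0095 -0.019 [321.  268.3]
0 -0.0095 -0.027 [321.  274.3]
0 -0.0095 -0.047 [321.1 292.1]
0 -0.0095 -0.066 [321.2 313.3]
0 0.0095 0 [320.9 288.4]
0 0.0095 -0.019 [320.9 303.6]
0 0.0095 -0.027 [321.  310.8]
0 0.0095 -0.047 [321.1 331.7]
0 0.0095 -0.066 [321.2 356. ]
0.044 -0.0095 0 [402.2 255.4]
0.044 -0.0095 -0.019 [410.1 267.7]
0.044 -0.0095 -0.027 [413.9 273.6]
0.044 -0.0095 -0.047 [424.8 290.6]
0.044 -0.0095 -0.066 [437.4 310.8]
0.044 0.0095 0 [399.8 287.7]
0.044 0.0095 -0.019 [407.  302.4]
0.044 0.0095 -0.027 [410.4 309.4]
0.044 0.0095 -0.047 [420.1 329.4]
0.044 0.0095 -0.066 [431.2 352.5]
0.065 -0.0095 0 [438.8 255.1]
0.065 -0.0095 -0.019 [449.8 267. ]
0.065 -0.0095 -0.027 [455.  272.7]
0.065 -0.0095 -0.047 [469.8 289.1]
0.065 -0.0095 -0.066 [486.8 308.1]
0.065 0.0095 0 [435.4 286.8]
0.065 0.0095 -0.019 [445.5 301.1]
0.065 0.0095 -0.027 [450.2 307.8]
0.065 0.0095 -0.047 [463.6 327. ]
0.065 0.0095 -0.066 [478.5 348.9]
```

Run:
```python
import cv2
p=cv2.imread("pics/w1.png");cv2.imwrite("pics/w1d.png",cv2.resize(p[240:400,100:540],None,fx=1.8,fy=1.8,interpolation=cv2.INTER_CUBIC))
```

```text
(no output)
```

View pics/w1d.png

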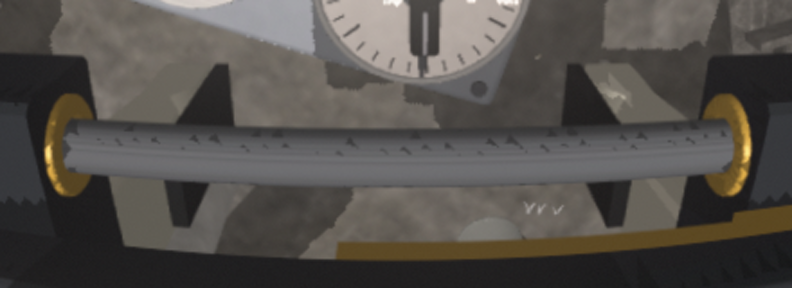

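Both cameras suggest the fingertips end about 27 mm above the reported TCP, just over the bar top, which would explain why closing met nothing. I'll open the fingers and measure the tip height directly.

Emit:
{"fn": "apply_moves", "kwargs": {
  "hand": 8.76,
  "motion": [
    [[0,0,0],0],
    [[0,0,0],0],
    [[0,0,0],0],
    [[0,0,0],0],
    [[0,0,0],0],
    [[0,0,0],0],
    [[0,0,0],0],
    [[0,0,0],0],
    [[0,0,0],0],
    [[0,0,0],0]
  ]
}}

```text
clock: 7.0
tool_pos: [0.5651, 0.2203, 0.0656]
orientation: [-180.0, -0.0, 129.7]
force: [0.8, -0.4, 0.7]
opening: 0.0778
```

Run:
```python
from h import *
o=ctrl.get_obs();print(o["opening"],o["tool_pos"],o["joint_pos"])
p,d=ctrl.snapshot("scene");cv2.imwrite("pics/s4.png",cv2.resize(p[220:310,180:290],None,fx=7,fy=6.6,interpolation=cv2.INTER_CUBIC))
m=ctrl.camera_model("scene");T=m["cam_to_world"]
v,u=np.mgrid[:480,:640]
P=(np.stack([(u-m["cx"])/m["fx"]*d,(v-m["cy"])/m["fy"]*d,d],-1)@T[:3,:3].T+T[:3,3])
c=o["tool_pos"][:2];a=np.deg2rad(39.7);e=np.array([np.cos(a),np.sin(a)]);n=np.array([-e[1],e[0]])
r=(P[...,:2]-c)*1000;al=r@e;ac=r@n
k=(abs(al)<15)&(ac>35)&(ac<75)&(P[...,2]>.054)&(P[...,2]<.2)
print(np.percentile(P[k][:,2],[0,1,2,5,10,50]),k.sum(), sorted((P[k][:,2]*1000).round())[:30])
```

```text
0.07784885120951071 [0.56508734 0.22033523 0.06557311] [ 3.97356833e+01  2.07109119e+01 -1.78217911e+01 -1.40845726e-03
 -5.14680555e+01 -9.00288723e+01]
[0.09835804 0.099667   0.1002901  0.10091411 0.10323952 0.12035583] 185 [np.float64(98.0), np.float64(99.0), np.float64(100.0), np.float64(100.0), np.float64(100.0), np.float64(100.0), np.float64(100.0), np.float64(101.0), np.float64(101.0), np.float64(101.0), np.float64(101.0), np.float64(101.0), np.float64(102.0), np.float64(102.0), np.float64(103.0), np.float64(103.0), np.float64(103.0), np.float64(103.0), np.float64(103.0), np.float64(103.0), np.float64(104.0), np.float64(104.0), np.float64(104.0), np.float64(105.0), np.float64(105.0), np.float64(105.0), np.float64(105.0), np.float64(105.0), np.float64(105.0), np.float64(105.0)]
```

View pics/s4.png

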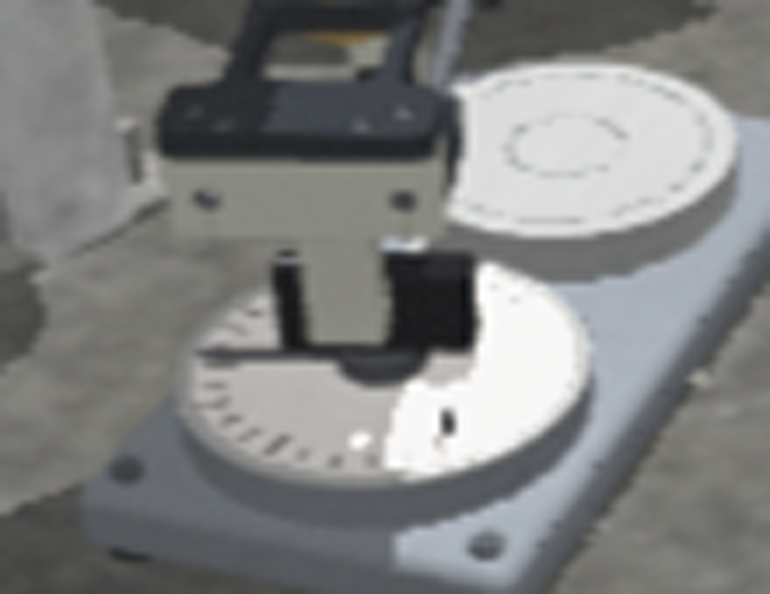

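The open finger's lowest edge measures about 96–100 mm, while the reported TCP is at 66 mm. So the real tips sit about 30 mm behind the reported TCP. I'll lower stepwise and watch the force.

Emit:
{"fn": "apply_moves", "kwargs": {
  "hand": 8.76,
  "motion": [
    [[0,0,-0.5],0],
    [[0,0,-1],0],
    [[0,0,-1.5],0],
    [[0,0,-1.8],0],
    [[0,0,-2],0],
    [[0,0,-2],0]
  ]
}}

```text
clock: 7.65
tool_pos: [0.5649, 0.2202, 0.0452]
orientation: [-180.0, -0.0, 129.7]
force: [-0.4, -0.2, 0.1]
opening: 0.0877
```

```bash
cat > tip.py <<'E'
from h import *
import sys
def run(name):
    o=ctrl.get_obs();print(o["opening"],o["tool_pos"],o["force"])
    p,d=ctrl.snapshot("scene");cv2.imwrite(f"pics/{name}.png",cv2.resize(p[220:310,180:290],None,fx=7,fy=6.6,interpolation=cv2.INTER_CUBIC))
    m=ctrl.camera_model("scene");T=m["cam_to_world"]
    v,u=np.mgrid[:480,:640]
    P=(np.stack([(u-m["cx"])/m["fx"]*d,(v-m["cy"])/m["fy"]*d,d],-1)@T[:3,:3].T+T[:3,3])
    c=o["tool_pos"][:2];a=np.deg2rad(o["orientation"][2]-90);e=np.array([np.cos(a),np.sin(a)]);n=np.array([-e[1],e[0]])
    r=(P[...,:2]-c)*1000;al=r@e;ac=r@n
    k=(abs(al)<15)&(ac>35)&(ac<75)&(P[...,2]>.054)&(P[...,2]<.2)
    print("tip z",np.percentile(P[k][:,2],[0,2,5]).round(4),k.sum())
run(sys.argv[1])
E
python3 tip.py s5
```

```text
0.08771170989597593 [0.56490789 0.22021316 0.04515011] [-0.41681169 -0.15785135  0.14949421]
tip z [0.0746 0.0794 0.0806] 225
```

View pics/s5.png

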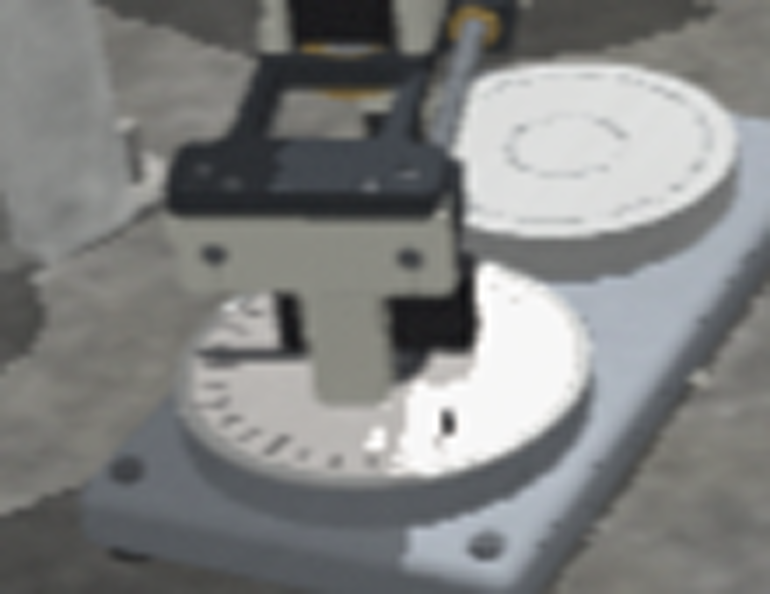

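Emit:
{"fn": "apply_moves", "kwargs": {
  "motion": [
    [[0,0,-0.5],0],
    [[0,0,-1],0],
    [[0,0,-1.2],0],
    [[0,0,-1.2],0]
  ]
}}

```text
clock: 8.1
tool_pos: [0.5648, 0.2201, 0.033]
orientation: [-179.9, -0.0, 129.7]
force: [-2.1, 0.9, 0.1]
opening: 0.0876
```

Emit:
{"fn": "apply_moves", "kwargs": {
  "hand": 0.8,
  "motion": [
    [[0,0,0],0],
    [[0,0,0],0],
    [[0,0,0],0],
    [[0,0,0],0],
    [[0,0,0],0],
    [[0,0,0],0],
    [[0,0,0],0],
    [[0,0,0],0],
    [[0,0,0],0],
    [[0,0,0],0]
  ]
}}

```text
clock: 9.1
tool_pos: [0.5655, 0.2198, 0.0336]
orientation: [-180.0, 0.0, 129.7]
force: [0.7, -1.3, 0.0]
opening: 0.0156
```

Emit:
{"fn": "apply_moves", "kwargs": {
  "motion": [
    [[0,0,0],0],
    [[0,0,0],0]
  ]
}}

```text
clock: 9.3
tool_pos: [0.5654, 0.2199, 0.0336]
orientation: [-180.0, 0.0, 129.7]
force: [4.0, -2.7, -0.5]
opening: 0.0155
```

```bash
python3 tip.py s6;python3 -c "
from plant import ctrl
print(ctrl.get_obs()['moment'])"
```

```text
0.015484116325027426 [0.56543569 0.21993639 0.03362278] [ 4.04701312 -2.70209387 -0.53027545]
tip z [0.055  0.1362 0.1519] 43
[-1.42825226 -1.29721223 -0.00743048]
```

View pics/s6.png

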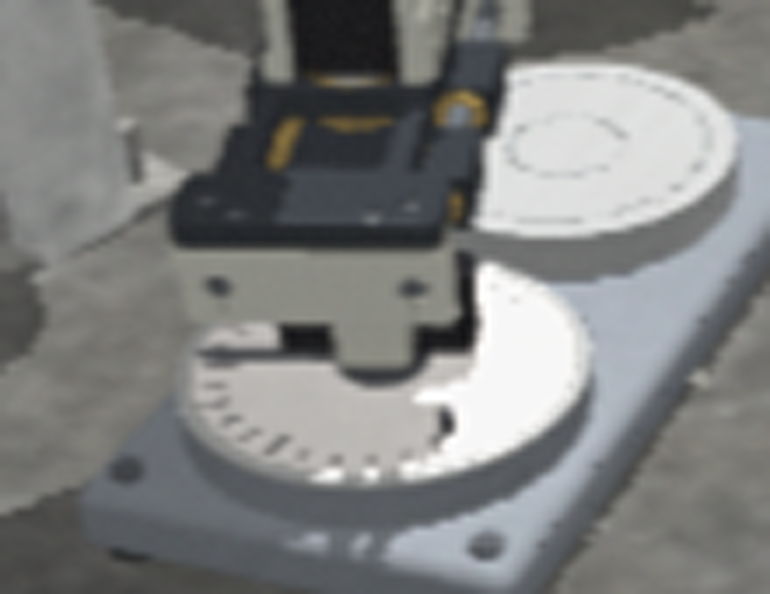

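The jaws now hold the bar at 15.5 mm. Turning anticlockwise.

Emit:
{"fn": "apply_moves", "kwargs": {
  "motion": [
    [[0,0,0],5],
    [[0,0,0],10],
    [[0,0,0],16],
    [[0,0,0],22],
    [[0,0,0],28],
    [[0,0,0],34],
    [[0,0,0],40],
    [[0,0,0],46],
    [[0,0,0],52],
    [[0,0,0],56]
  ]
}}

```text
clock: 10.35
tool_pos: [0.5669, 0.2193, 0.0336]
orientation: [-179.9, 0.1, -174.1]
force: [11.7, -8.2, -5.2]
opening: 0.016
```

Run:
```python
from h import *
o=ctrl.get_obs();print(o["moment"],o["orientation"],o["joint_pos"])
p,d=ctrl.snapshot("scene");cv2.imwrite("pics/s7.png",cv2.resize(p[100:310,100:380],None,fx=2.8,fy=2.8,interpolation=cv2.INTER_CUBIC))
```

```text
[-3.08407484 -4.21402461 -0.04523754] [-1.79939748e+02  1.20516480e-01 -1.74067146e+02] [ 39.62605689  22.84517971 -19.58935402   0.15867754 -47.49872815
 -33.80040141]
```

View pics/s7.png

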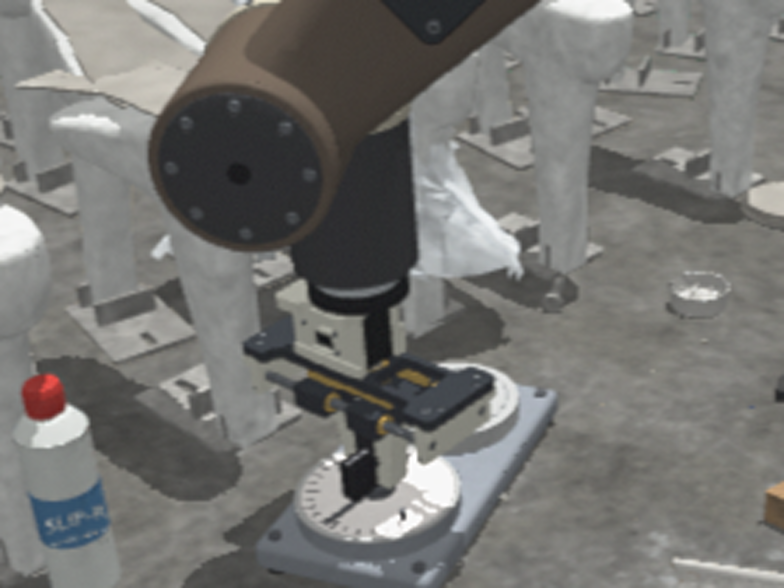

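A side force of about 14 N shows I'm about 2 mm off the knob axis. I'll shift to relieve it while turning on.

Emit:
{"fn": "apply_moves", "kwargs": {
  "motion": [
    [[0.2,-0.1,0],0],
    [[0.3,-0.2,0],3],
    [[0.3,-0.2,0],8],
    [[0.3,-0.2,0],13],
    [[0.3,-0.2,0],18],
    [[0.3,-0.2,0],23],
    [[0.3,-0.2,0],28],
    [[0.3,-0.2,0],33],
    [[0.3,-0.2,0],38],
    [[0.3,-0.2,0],40]
  ]
}}

```text
clock: 11.4
tool_pos: [0.5682, 0.2197, 0.0336]
orientation: [180.0, 0.1, -134.1]
force: [0.7, 2.9, -1.1]
opening: 0.0161
```

Run:
```python
from h import *
o=ctrl.get_obs();print(o["moment"],o["orientation"],o["joint_pos"])
p,d=ctrl.snapshot("scene");cv2.imwrite("pics/s8.png",cv2.resize(p[100:310,100:380],None,fx=2.8,fy=2.8,interpolation=cv2.INTER_CUBIC))
```

```text
[ 0.97209174 -0.00206441 -0.07237856] [ 1.79957686e+02  9.42573444e-02 -1.34105953e+02] [ 39.45435508  22.96804412 -19.29128446  -0.071196   -47.65177661
   6.48764564]
```

View pics/s8.png

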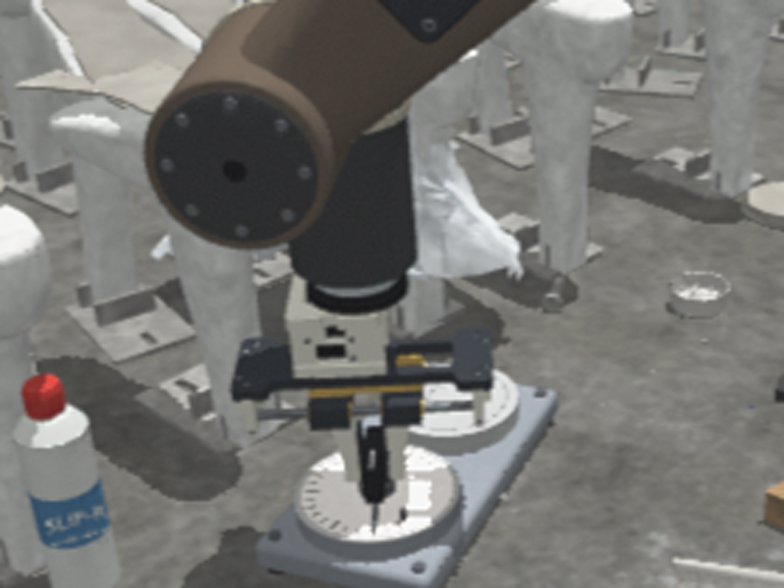

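Emit:
{"fn": "apply_moves", "kwargs": {
  "motion": [
    [[0,0.1,0],4],
    [[0,0.1,0],8],
    [[0,0.1,0],12],
    [[0,0.1,0],15],
    [[0,0.1,0],17],
    [[0,0.1,0],18],
    [[0,0.1,0],18]
  ]
}}

```text
clock: 12.15
tool_pos: [0.5685, 0.2202, 0.0336]
orientation: [-180.0, 0.1, -116.3]
force: [2.8, 3.8, -2.9]
opening: 0.0156
```

Run:
```python
from plant import ctrl
o=ctrl.get_obs();print(o["moment"],o["force"],o["orientation"],o["joint_pos"][5])
```

```text
[ 1.07983635 -0.74047567  0.02817929] [ 2.77853086  3.82482732 -2.90496529] [-1.79982044e+02  7.73012264e-02 -1.16316360e+02] 24.201599760823502
```

Emit:
{"fn": "apply_moves", "kwargs": {
  "motion": [
    [[0,0,0],1],
    [[0,0,0],2],
    [[0,0,0],3],
    [[0,0,0],3]
  ]
}}

```text
clock: 12.55
tool_pos: [0.5686, 0.2202, 0.0337]
orientation: [-180.0, 0.1, -113.3]
force: [2.5, 4.3, -2.6]
opening: 0.0156
```

Run:
```python
from plant import ctrl
o=ctrl.get_obs();print(o["moment"],o["force"],o["orientation"],o["joint_pos"][5])
```

```text
[ 1.53548698 -0.94460003 -0.01453599] [ 2.47380666  4.2819002  -2.60663593] [-1.79974048e+02  8.70469046e-02 -1.13252526e+02] 27.26608011733603
```

Emit:
{"fn": "apply_moves", "kwargs": {
  "motion": [
    [[0,0,0],0.7],
    [[0,0,0],1.5],
    [[0,0,0],1.5]
  ]
}}

```text
clock: 12.85
tool_pos: [0.5685, 0.2203, 0.0336]
orientation: [-180.0, 0.1, -111.8]
force: [3.3, 6.1, -3.6]
opening: 0.0155
```

Run:
```python
from h import *
o=ctrl.get_obs();print(o["moment"],o["force"],o["orientation"],o["joint_pos"][5])
p,d=ctrl.snapshot("wrist");cv2.imwrite("pics/w9.png",p)
p,d=ctrl.snapshot("scene");cv2.imwrite("pics/s9.png",cv2.resize(p[240:310,190:280],None,fx=7,fy=7,interpolation=cv2.INTER_CUBIC))
```

```text
[ 1.55146491 -0.97043674 -0.47719695] [ 3.32548246  6.068902   -3.60659217] [-1.79978494e+02  9.38546096e-02 -1.11800649e+02] 28.729226058494834
```

View pics/w9.png

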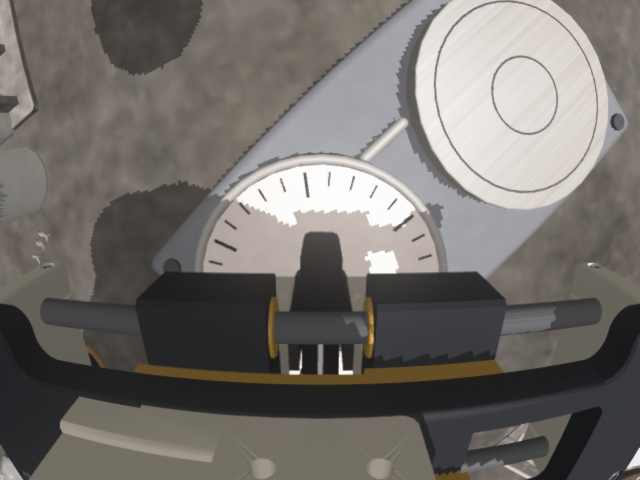

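View pics/s9.png

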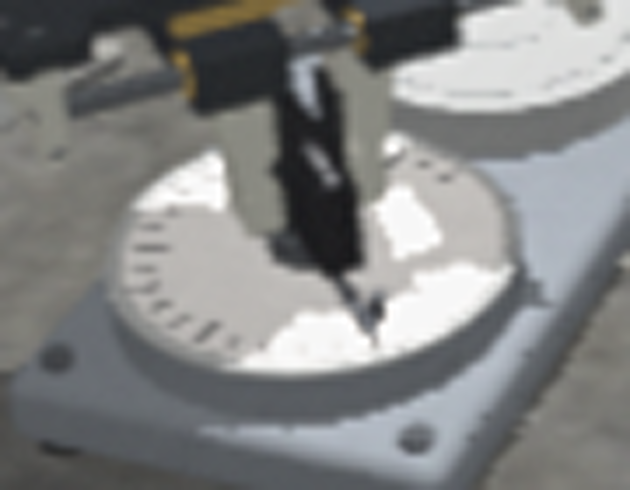

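The scene crop shows the pointer against the post, at about (372,315), and the moment has risen to 0.48 N m, so it's on the stop. I'll press very slightly, open, and lift clear.

Emit:
{"fn": "apply_moves", "kwargs": {
  "motion": [
    [[0,0,0],0.4],
    [[0,0,0],0.4]
  ]
}}

```text
clock: 13.15
tool_pos: [0.5686, 0.2203, 0.0336]
orientation: [-180.0, 0.1, -111.4]
force: [2.7, 5.2, -3.2]
opening: 0.0162
```

Emit:
{"fn": "apply_moves", "kwargs": {
  "hand": 8.76,
  "motion": [
    [[0,0,0],0],
    [[0,0,0],0],
    [[0,0,0],0],
    [[0,0,0],0],
    [[0,0,0],0],
    [[0,0,0],0]
  ]
}}

```text
clock: 13.75
tool_pos: [0.568, 0.2192, 0.0336]
orientation: [180.0, -0.0, -111.4]
force: [0.1, -0.0, 0.2]
opening: 0.0581
```

Emit:
{"fn": "apply_moves", "kwargs": {
  "motion": [
    [[0,0,1],0],
    [[0,0,3],0],
    [[0,0,6],0],
    [[0,0,10],0],
    [[0,0,14],0],
    [[-1,-3,17],-8],
    [[-2,-7,17],-16],
    [[-3,-11,17],-24],
    [[-4,-15,17],-32]
  ]
}}

```text
clock: 14.65
tool_pos: [0.5275, 0.0681, 0.2048]
orientation: [-180.0, 0.1, -143.7]
force: [0.5, -0.5, -0.3]
opening: 0.0875
```

Run:
```python
from h import *
o=ctrl.get_obs();print(o["tool_pos"],o["orientation"],o["joint_pos"])
p,d=ctrl.snapshot("scene");cv2.imwrite("pics/s10.png",cv2.resize(p[240:310,190:280],None,fx=7,fy=7,interpolation=cv2.INTER_CUBIC))
p,d=ctrl.snapshot("top");cv2.imwrite("pics/t10.png",p);cv2.imwrite("pics/t10c.png",cv2.resize(p[155:300,195:500],None,fx=2.6,fy=2.6,interpolation=cv2.INTER_CUBIC))
```

```text
[0.5275231 0.068131  0.2048309] [-1.79983657e+02  8.93653644e-02 -1.43680652e+02] [ 2.84989679e+01  6.69010930e+00 -1.67405871e+01  4.39704079e-03
 -6.64785456e+01  7.81861528e+00]
```

View pics/s10.png

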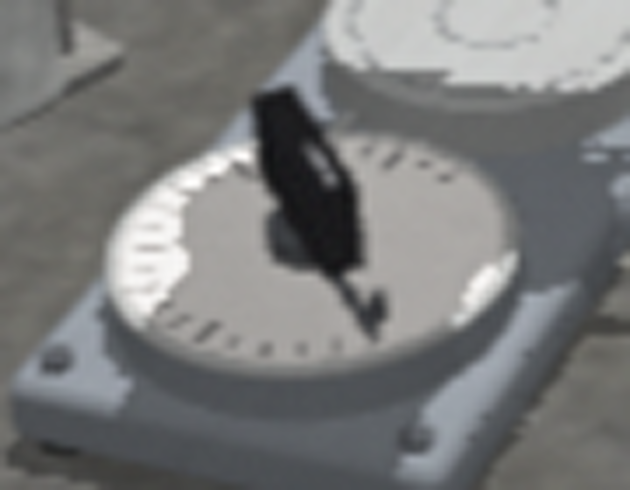

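View pics/t10c.png

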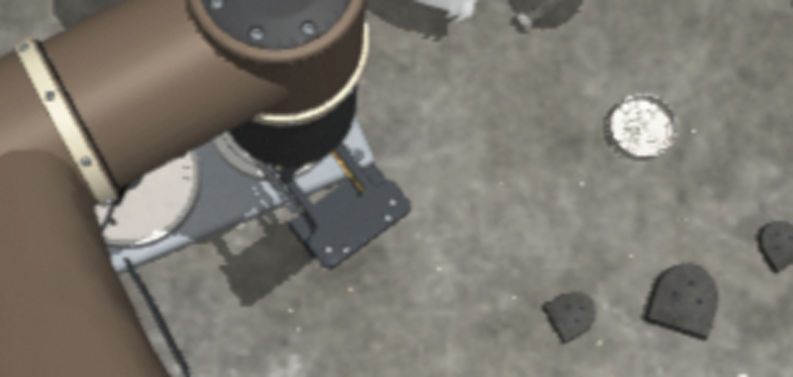

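The pointer is resting at the zero post, visible in s10 at (375,315). Next I'll check clearances round the heel.

Run:
```python
from h import *
P=np.load("pics/P.npy")
c=np.array([452.6,-287.9]);a=np.deg2rad(70.5);e=np.array([np.cos(a),np.sin(a)]);n=np.array([-e[1],e[0]])
for nm,(u0,u1,v0,v1) in {"a":(400,430,262,290),"b":(484,512,236,262),"heel":(438,478,250,292),"tin":(425,458,188,220)}.items():
    k=np.zeros((480,640),np.uint8);k[v0:v1,u0:u1]=(P[v0:v1,u0:u1,2]>.006)*255
    cs,_=cv2.findContours(k,0,1);cc=max(cs,key=cv2.contourArea)
    W=ray("top",cc[:,0],.016)[:,:2]*1000;r=W-c
    print(nm,cv2.contourArea(cc),"centre",W.mean(0).round(0),"jaw-dir",(r@e).min().round(),(r@e).max().round(),"across",(r@n).min().round(),(r@n).max().round())
```

```text
a 232.5 centre [ 437. -181.] jaw-dir 74.0 120.0 across 28.0 75.0
b 229.5 centre [ 501. -381.] jaw-dir -100.0 -49.0 across -101.0 -50.0
heel 549.0 centre [ 447. -286.] jaw-dir -30.0 31.0 across -32.0 38.0
tin 341.5 centre [ 619. -253.] jaw-dir 51.0 114.0 across -175.0 -110.0
```

Emit:
{"fn": "apply_moves", "kwargs": {
  "motion": [
    [[-1,-2,0],-8],
    [[-2,-4,0],-16],
    [[-2,-6,0],-24],
    [[-3,-8,0],-32],
    [[-3,-10,0],-40],
    [[-4,-12,0],-48],
    [[-4,-14,0],-56],
    [[-4,-16,0],-64],
    [[-4,-18,0],-72],
    [[-4,-20,0],-80]
  ]
}}

```text
clock: 15.75
tool_pos: [0.4883, -0.1313, 0.2044]
orientation: [180.0, 0.0, 136.3]
force: [0.2, 0.7, 0.3]
opening: 0.0874
```

Emit:
{"fn": "apply_moves", "kwargs": {
  "motion": [
    [[0,-2,0],-8],
    [[-1,-4,0],-16],
    [[-1,-6,0],-24],
    [[-2,-8,0],-32],
    [[-2,-10,0],-40],
    [[-3,-12,0],-48],
    [[-3,-14,0],-56],
    [[-3.5,-15.5,0],-64],
    [[-3.5,-15.5,0],-65.8],
    [[-3.5,-15.5,0],-65.8]
  ]
}}

```text
clock: 16.75
tool_pos: [0.4531, -0.286, 0.2041]
orientation: [180.0, 0.0, 70.8]
force: [0.0, 0.5, -0.2]
opening: 0.0879
```

Run:
```python
from h import *
o=ctrl.get_obs();print(o["tool_pos"],o["orientation"],o["joint_pos"][5])
np.savez("pics/w11",pos=o["tool_pos"],rpy=o["orientation"])
p,d=ctrl.snapshot("wrist");cv2.imwrite("pics/w11.png",p)
```

```text
[ 0.45306249 -0.28600824  0.20411397] [1.79978743e+02 1.17276323e-03 7.07699714e+01] -97.94796854994941
```

View pics/w11.png

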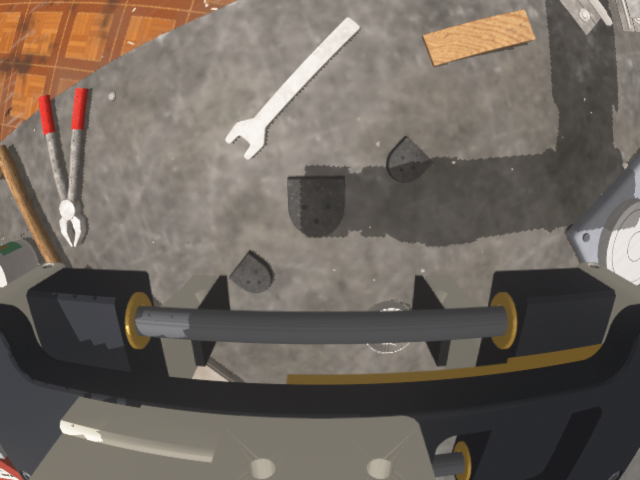

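The wrist view shows the heel at about (317,207), square to the jaws, with the small heels at (250,272) and (405,160) and the tin at (388,327), all clear.

Run:
```python
from h import *
z=np.load("pics/w11.npz");p=cv2.imread("pics/w11.png")
print((wrist_pt([[288.5,190],[345.5,190],[317,182],[317,237]],.018,z["pos"],z["rpy"])[:,:2]*1000).round(1))
cv2.imwrite("pics/w11c.png",cv2.resize(p[160:260,260:390],None,fx=6,fy=6,interpolation=cv2.INTER_CUBIC))
```

```text
[[ 426.6 -311.4]
 [ 445.7 -256.7]
 [ 428.5 -281.3]
 [ 482.9 -300.4]]
```

View pics/w11c.png

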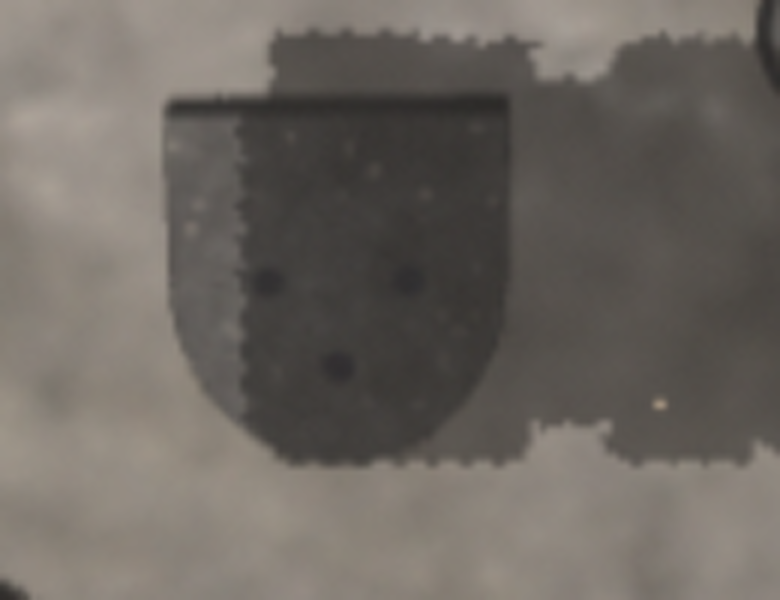

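Emit:
{"fn": "apply_moves", "kwargs": {
  "motion": [
    [[-0.6,-0.1,-3],0],
    [[-0.6,-0.1,-7],0],
    [[-0.6,-0.1,-11],0],
    [[-0.6,-0.1,-15],0],
    [[-0.6,-0.1,-18],0],
    [[-0.6,-0.1,-20],0],
    [[-0.6,-0.1,-21.5],0],
    [[-0.6,-0.1,-22],0],
    [[-0.6,-0.1,-22],0]
  ]
}}

```text
clock: 17.7
tool_pos: [0.4471, -0.2863, -0.0166]
orientation: [-179.9, 0.0, 70.9]
force: [0.1, 0.2, 1.1]
opening: 0.0876
```

Run:
```python
from h import *
o=ctrl.get_obs();print(o["tool_pos"],o["force"])
p,d=ctrl.snapshot("scene")
m=ctrl.camera_model("scene");T=m["cam_to_world"]
v,u=np.mgrid[:480,:640]
P=(np.stack([(u-m["cx"])/m["fx"]*d,(v-m["cy"])/m["fy"]*d,d],-1)@T[:3,:3].T+T[:3,3])
print(proj("scene",o["tool_pos"]))
c=proj("scene",[*o["tool_pos"][:2],.02])[0].astype(int);print(c)
cv2.imwrite("pics/s12.png",cv2.resize(p[c[1]-50:c[1]+40,c[0]-60:c[0]+60],None,fx=6,fy=6,interpolation=cv2.INTER_CUBIC))
```

```text
[ 0.44707201 -0.28634045 -0.01664788] [0.05687719 0.18269882 1.05975589]
[[403.09449556 229.30565148]]
[404 217]
```

View pics/s12.png

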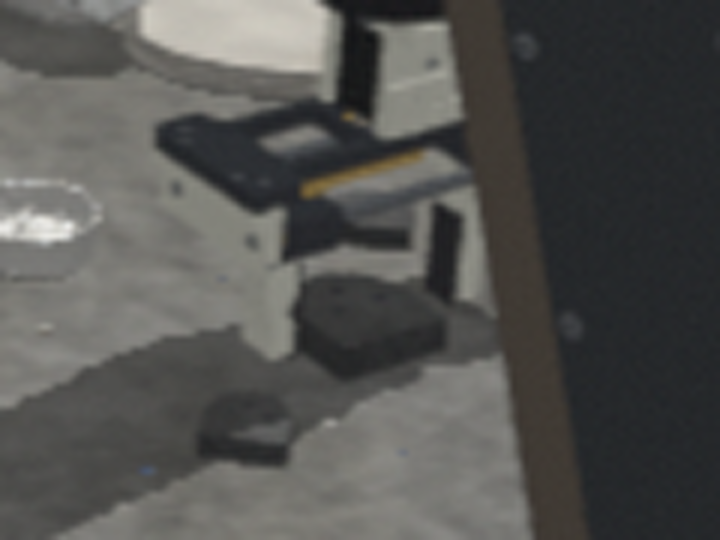

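The fingers straddle the heel, with the tips still above the table. Feeling down.

Emit:
{"fn": "apply_moves", "kwargs": {
  "motion": [
    [[0,0,-0.3],0],
    [[0,0,-0.6],0],
    [[0,0,-0.9],0],
    [[0,0,-0.9],0]
  ]
}}

```text
clock: 18.15
tool_pos: [0.4469, -0.2866, -0.0256]
orientation: [-180.0, -0.0, 70.8]
force: [0.8, 0.5, -0.1]
opening: 0.0876
```

Emit:
{"fn": "apply_moves", "kwargs": {
  "motion": [
    [[0,0,-0.1],0],
    [[0,0,-0.2],0],
    [[0,0,-0.2],0]
  ]
}}

```text
clock: 18.45
tool_pos: [0.4471, -0.2867, -0.0275]
orientation: [-180.0, -0.0, 70.8]
force: [0.2, -0.1, 0.6]
opening: 0.0874
```

Emit:
{"fn": "apply_moves", "kwargs": {
  "motion": [
    [[0,0,-0.1],0],
    [[0,0,-0.2],0],
    [[0,0,-0.2],0]
  ]
}}

```text
clock: 18.75
tool_pos: [0.4472, -0.2867, -0.0288]
orientation: [180.0, 0.0, 70.8]
force: [-2.5, 1.2, 8.2]
opening: 0.0875
```

Contact with the table came at TCP z ≈ −0.028, so the tips are 28 mm behind the reported TCP. Raising 3.5 mm and gripping.

Emit:
{"fn": "apply_moves", "kwargs": {
  "motion": [
    [[0,0,0.4],0],
    [[0,0,0.4],0]
  ]
}}

```text
clock: 18.95
tool_pos: [0.4475, -0.2868, -0.025]
orientation: [180.0, -0.0, 70.8]
force: [-0.0, -0.4, -0.2]
opening: 0.0875
```

Emit:
{"fn": "apply_moves", "kwargs": {
  "hand": 5.0,
  "motion": [
    [[0,0,0],0],
    [[0,0,0],0],
    [[0,0,0],0],
    [[0,0,0],0],
    [[0,0,0],0],
    [[0,0,0],0],
    [[0,0,0],0]
  ]
}}

```text
clock: 19.65
tool_pos: [0.447, -0.2866, -0.0255]
orientation: [-180.0, -0.0, 70.8]
force: [0.2, 0.0, -0.3]
opening: 0.0583
```

Emit:
{"fn": "apply_moves", "kwargs": {
  "motion": [
    [[0,0,0],0],
    [[0,0,0],0],
    [[0,0,0.5],0],
    [[0,0,1.5],0],
    [[0,0,3],0],
    [[0,0,6],0],
    [[0,0,9],0],
    [[0,0,12],0],
    [[0,0,15],0],
    [[0,0,15],0]
  ]
}}

```text
clock: 20.65
tool_pos: [0.4498, -0.2877, 0.13]
orientation: [179.5, 0.0, 70.9]
force: [0.8, -0.2, -1.3]
opening: 0.0584
```

Run:
```python
from h import *
o=ctrl.get_obs();print(o["tool_pos"],o["orientation"],o["opening"],o["force"])
np.savez("pics/w13",pos=o["tool_pos"],rpy=o["orientation"])
p,d=ctrl.snapshot("wrist");cv2.imwrite("pics/w13.png",p)
```

```text
[ 0.44977857 -0.28772046  0.13001886] [1.79514705e+02 7.07099523e-03 7.08577014e+01] 0.05836905535728775 [ 0.784255   -0.20773213 -1.34607617]
```

View pics/w13.png

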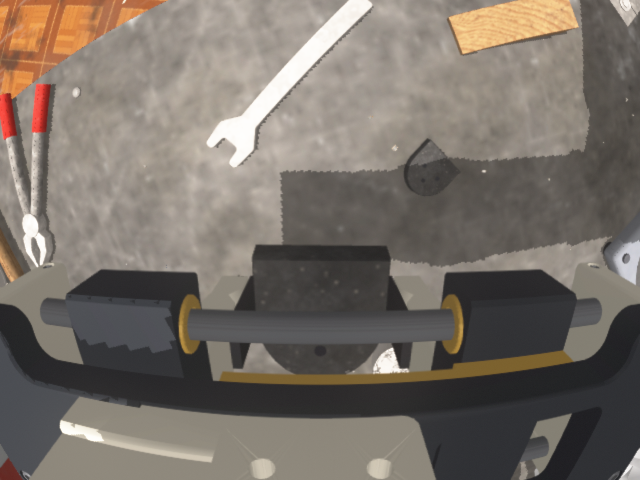

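Run:
```python
from h import *
p=cv2.imread("pics/w13.png");cv2.imwrite("pics/w13c.png",cv2.resize(p[230:390,220:430],None,fx=3.7,fy=3.7,interpolation=cv2.INTER_CUBIC))
m=ctrl.camera_model("wrist");T=np.linalg.inv(m["tool_from_camera"])
def pj(P):
    c=T[:3,:3]@P+T[:3,3];r=np.hypot(c[0],c[1]);th=np.arctan2(r,c[2]);return (((c[:2]/r*th*m["fx"]+[m["cx"],m["cy"]])-[220,230])*3.7).round(0)
for y in(-.029,-.026,-.023):
  print(y,"top",pj(np.array([-.03,y,-.0435])),pj(np.array([.03,y,-.0435])),"bot",pj(np.array([-.03,y,-.0255])),pj(np.array([.03,y,-.0255])))
```

```text
-0.029 top [103.  51.] [644.  51.] bot [130.   9.] [617.   9.]
-0.026 top [104.  77.] [643.  77.] bot [131.  32.] [616.  32.]
-0.023 top [106. 102.] [641. 102.] bot [132.  55.] [614.  56.]
```

View pics/w13c.png

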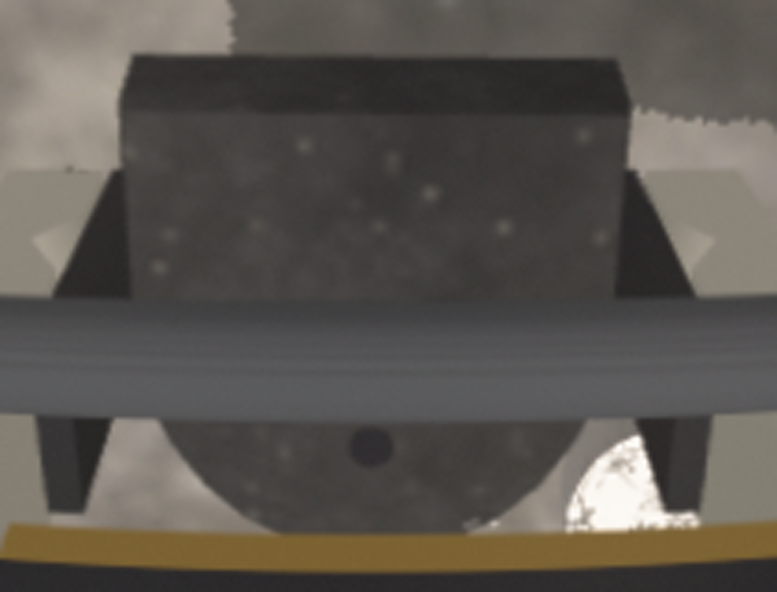

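The heel is held square, with its bottom edge at crop rows 55 and corners at x 133 and 615, so it's centred between the jaws and its centre lies about 8 mm ahead of the tool. Moving over the platen.

Emit:
{"fn": "apply_moves", "kwargs": {
  "motion": [
    [[0,0,0],0],
    [[0.5,1,0],0],
    [[1.5,3,0],0],
    [[3,6,0],0],
    [[4,9,0],0],
    [[5.5,12.5,0],0],
    [[7,16,0],0],
    [[8,19,0],0],
    [[9,21,0],0],
    [[9,21,0],0]
  ]
}}

```text
clock: 21.7
tool_pos: [0.5377, -0.074, 0.1235]
orientation: [-179.9, 0.0, 71.0]
force: [0.1, 0.5, -1.1]
opening: 0.0584
```

Emit:
{"fn": "apply_moves", "kwargs": {
  "motion": [
    [[0.5,1,0],0],
    [[1.5,3.5,0],0],
    [[3,7,0],0],
    [[4.5,10,0],0],
    [[6,13,0],0],
    [[7,15,0],0],
    [[7.5,16.5,0],0],
    [[7.7,16.8,0],0],
    [[7.7,16.8,0],0],
    [[7.7,16.8,0],0]
  ]
}}

```text
clock: 22.7
tool_pos: [0.6136, 0.0905, 0.1246]
orientation: [-180.0, 0.0, 70.8]
force: [0.9, -0.5, -1.4]
opening: 0.0585
```

Run:
```python
from h import *
o=ctrl.get_obs();print(o["tool_pos"],o["orientation"],o["opening"],o["force"])
p,d=ctrl.snapshot("wrist");cv2.imwrite("pics/w14.png",p)
p,d=ctrl.snapshot("scene");cv2.imwrite("pics/s14.png",cv2.resize(p[140:320,180:400],None,fx=3.3,fy=3.3,interpolation=cv2.INTER_CUBIC))
```

```text
[0.61357601 0.09048182 0.12455855] [-1.79977532e+02  1.75480858e-02  7.07712109e+01] 0.05850372408683841 [ 0.93728954 -0.54844812 -1.4024655 ]
```

View pics/w14.png

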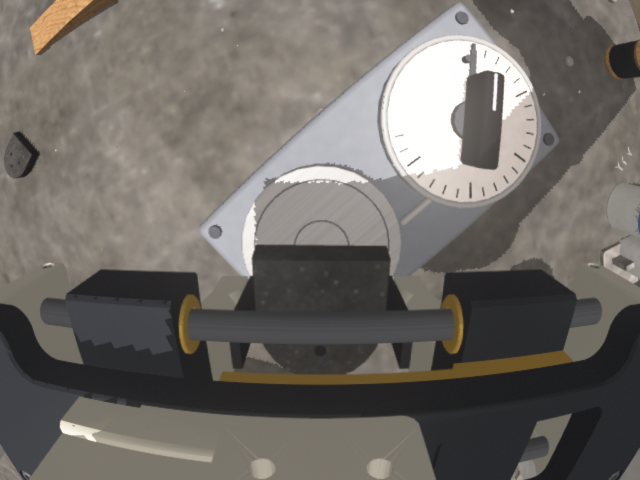

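View pics/s14.png

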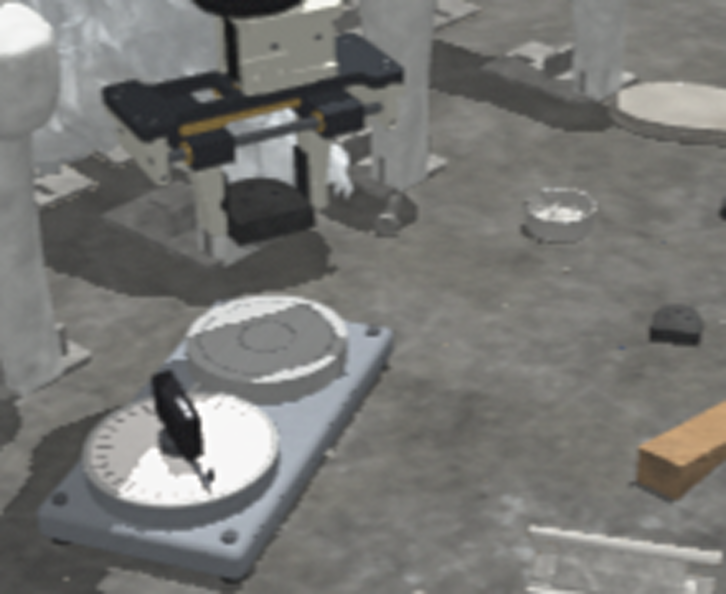

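Run:
```python
from h import *
pos=[.61358,.09048,.12456];rpy=[-180,0,70.77]
q=wrist_pt([[322,165],[243,238],[401,238],[322,219.5]],.05,pos,rpy)[:,:2]*1000;print(q.round(1))
f=np.array([.9442,-.3293]);l=np.array([.3293,.9442])
print("centre by rim",q[0]+60*f,"by ring",q[3]+f*20)
r=q-np.array([613.58,90.48]);print("fwd",(r@f).round(1),"lat",(r@l).round(1))
p=cv2.imread("pics/w14.png");cv2.imwrite("pics/w14c.png",cv2.resize(p[150:270,220:420],None,fx=4,fy=4,interpolation=cv2.INTER_CUBIC))
```

```text
[[565.5 108.2]
 [596.6  35.2]
 [635.3 146.3]
 [602.8  95.2]]
centre by rim [622.19012702  88.41076692] by ring [621.67736503  88.64558248]
fwd [-51.2   2.2   2.2 -11.7] lat [  0.9 -57.8  59.8   0.9]
```

View pics/w14c.png

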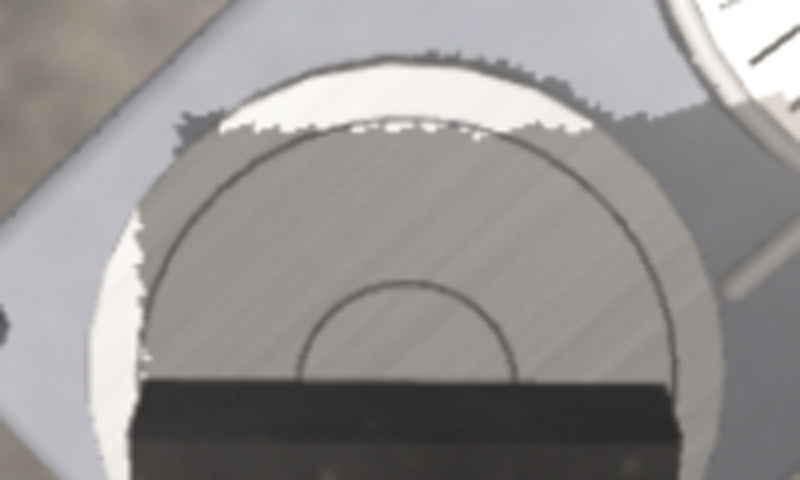

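Emit:
{"fn": "apply_moves", "kwargs": {
  "motion": [
    [[0.1,0.1,-1],0],
    [[0.1,0.1,-3],0],
    [[0.1,0.1,-5],0],
    [[0.1,0.1,-7],0],
    [[0.1,0.1,-8.3],0],
    [[0.1,0.1,-9],0],
    [[0.1,0.1,-9.4],0],
    [[0.1,0.1,-9.6],0],
    [[0.1,0.1,-9.6],0]
  ]
}}

```text
clock: 23.7
tool_pos: [0.6154, 0.0925, 0.029]
orientation: [180.0, -0.0, 70.8]
force: [-0.2, 0.2, -0.7]
opening: 0.0581
```

Emit:
{"fn": "apply_moves", "kwargs": {
  "motion": [
    [[0,0,-0.1],0],
    [[0,0,-0.2],0],
    [[0,0,-0.2],0]
  ]
}}

```text
clock: 24.0
tool_pos: [0.6152, 0.0924, 0.0268]
orientation: [180.0, -0.0, 70.8]
force: [-0.1, -0.6, -0.1]
opening: 0.0583
```

Emit:
{"fn": "apply_moves", "kwargs": {
  "motion": [
    [[0,0,-0.1],0],
    [[0,0,-0.1],0]
  ]
}}

```text
clock: 24.2
tool_pos: [0.6151, 0.0923, 0.0255]
orientation: [-180.0, 0.0, 70.8]
force: [0.4, -0.4, -0.7]
opening: 0.0581
```

Emit:
{"fn": "apply_moves", "kwargs": {
  "motion": [
    [[0,0,-0.1],0],
    [[0,0,-0.1],0]
  ]
}}

```text
clock: 24.4
tool_pos: [0.6151, 0.0924, 0.0245]
orientation: [-180.0, 0.0, 70.8]
force: [0.4, -0.3, 0.3]
opening: 0.0583
```

Emit:
{"fn": "apply_moves", "kwargs": {
  "motion": [
    [[0,0,-0.05],0],
    [[0,0,-0.05],0]
  ]
}}

```text
clock: 24.6
tool_pos: [0.6151, 0.0924, 0.0244]
orientation: [180.0, -0.0, 70.8]
force: [-1.8, -0.3, 3.6]
opening: 0.0582
```

Run:
```python
from h import *
o=ctrl.get_obs();print(o["tool_pos"],o["force"],o["moment"])
p,d=ctrl.snapshot("scene");cv2.imwrite("pics/s15.png",cv2.resize(p[200:290,210:320],None,fx=7,fy=6.6,interpolation=cv2.INTER_CUBIC))
```

```text
[0.61514551 0.09235578 0.02444573] [-1.75521735 -0.27006683  3.57509214] [-0.00701922  0.59036088  0.02820418]
```

View pics/s15.png

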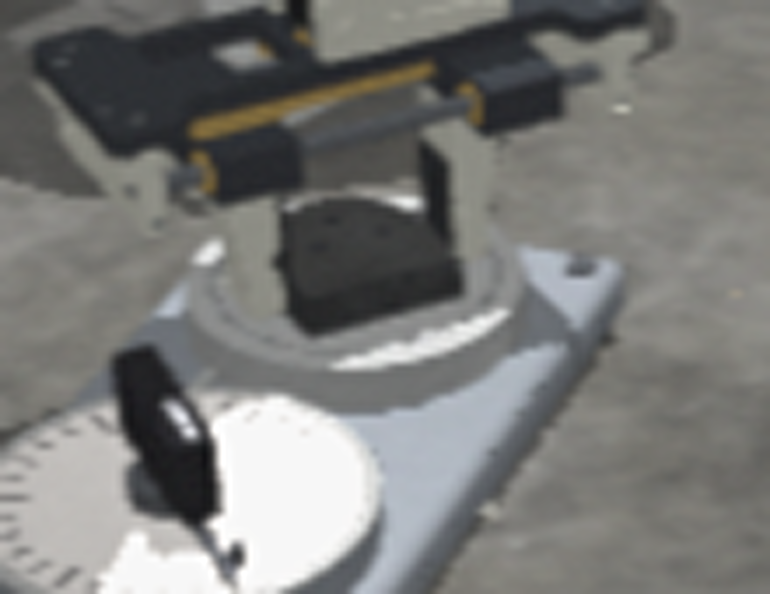

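Seated, with a 3.6 N upward force at the expected height. Releasing.

Emit:
{"fn": "apply_moves", "kwargs": {
  "hand": 8.76,
  "motion": [
    [[0,0,0],0],
    [[0,0,0],0],
    [[0,0,0],0],
    [[0,0,0],0],
    [[0,0,0],0],
    [[0,0,0],0]
  ]
}}

```text
clock: 25.25
tool_pos: [0.6151, 0.0923, 0.024]
orientation: [-180.0, 0.0, 70.8]
force: [-0.4, 0.5, 0.1]
opening: 0.0873
```

Emit:
{"fn": "apply_moves", "kwargs": {
  "motion": [
    [[0,0,0.5],0],
    [[0,0,1.5],0],
    [[0,0,3],0],
    [[0,0,6],0],
    [[0,0,10],0],
    [[0,0,14],0],
    [[-2,-3,16],0],
    [[-5,-7,17],0],
    [[-8,-11,17],0],
    [[-11,-15,17],0]
  ]
}}

```text
clock: 26.25
tool_pos: [0.5047, -0.058, 0.1956]
orientation: [179.9, -0.1, 70.9]
force: [1.5, -1.5, -0.0]
opening: 0.0876
```

Emit:
{"fn": "apply_moves", "kwargs": {
  "motion": [
    [[-1,-4,0],0],
    [[-2,-8,0],0],
    [[-3,-12,0],0],
    [[-4,-16,0],0],
    [[-5,-19,0],0],
    [[-5,-19,0],0],
    [[-5,-19,0],0]
  ]
}}

```text
clock: 26.95
tool_pos: [0.4554, -0.2475, 0.1948]
orientation: [179.9, -0.0, 70.7]
force: [0.5, 0.7, -0.6]
opening: 0.0873
```

Run:
```python
from h import *
o=ctrl.get_obs();print(o["clock"],o["tool_pos"],o["force"])
p,d=ctrl.snapshot("top");cv2.imwrite("pics/t16.png",p);cv2.imwrite("pics/t16c.png",cv2.resize(p[155:275,195:355],None,fx=5,fy=5,interpolation=cv2.INTER_CUBIC))
m=ctrl.camera_model("top");T=m["cam_to_world"];v,u=np.mgrid[:480,:640]
P=np.stack([(u-m["cx"])/m["fx"]*d,(v-m["cy"])/m["fy"]*d,d],-1)@T[:3,:3].T+T[:3,3]
k=np.zeros((480,640),np.uint8);k[160:240,265:345]=((P[160:240,265:345,2]>.060)&(P[160:240,265:345,2]<.08))*255
cs,_=cv2.findContours(k,0,1);c=max(cs,key=cv2.contourArea)
print("heel",cv2.minAreaRect((ray("top",c[:,0],.068)[:,:2]*1000).astype(np.float32)),"z",np.percentile(P[k>0][:,2],[5,50,95]))
Q=P[k>0];A=np.c_[Q[:,:2]-Q[:,:2].mean(0),np.ones(len(Q))];print("tilt slope",np.linalg.lstsq(A,Q[:,2],rcond=None)[0])
p,d=ctrl.snapshot("scene");cv2.imwrite("pics/s16.png",cv2.resize(p[190:320,180:320],None,fx=5,fy=4.6,interpolation=cv2.INTER_CUBIC))
```

```text
26.95 [ 0.45542104 -0.24751063  0.19482373] [ 0.48867575  0.65901776 -0.62042939]
heel ((620.4439086914062, 90.37092590332031), (60.3260498046875, 63.135921478271484), 68.7955093383789) z [0.06280515 0.06811568 0.07256826]
tilt slope [0.02514822 0.00091044 0.06791857]
```

View pics/t16c.png

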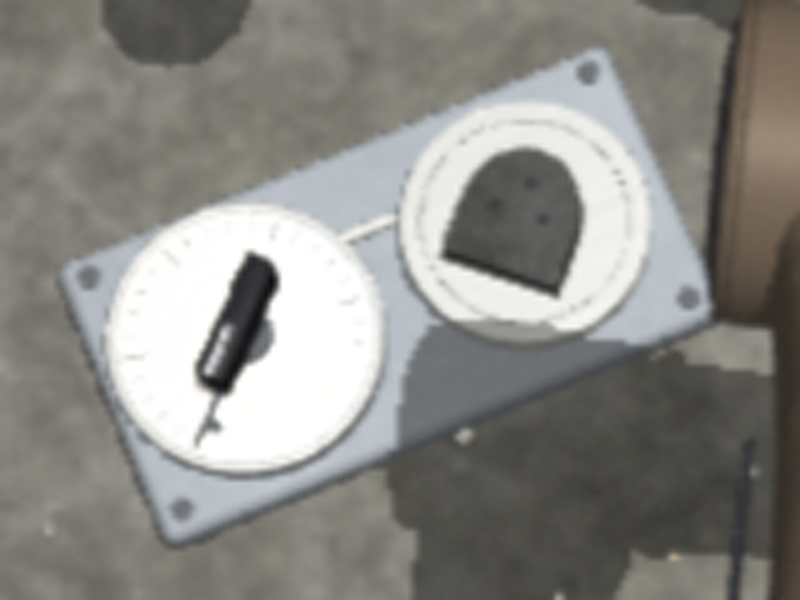

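View pics/s16.png

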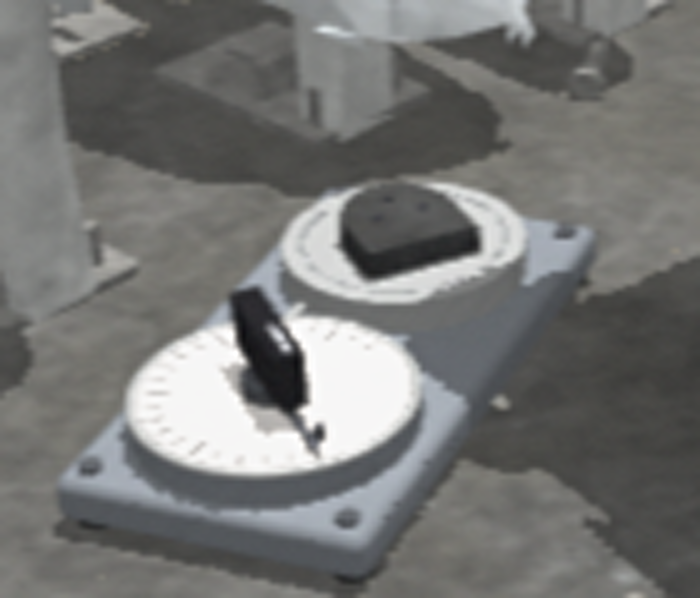

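View pics/t16.png

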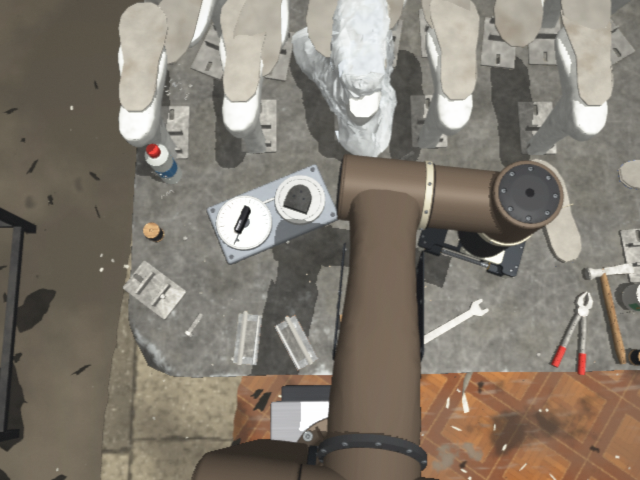

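The top view shows the heel flat and central on the platen at crop (517,222), the pointer at the zero post at (205,428), and the foot plate unmoved at full-image px (155,290). Handing in.

```bash
python3 -c "
from plant import ctrl
print(ctrl.close_job())"
```

```text
the job is handed in; nothing more can be done
None
```

The gauge is reset and the heel is sitting on the platen. I handed the job in at about 27 s of the 72 s allowed.

**What I did**
- **Knob:** I gripped the bar and turned it anticlockwise about 119° until the turning resistance rose to about 0.5 N m at the stop, then let go.
- **Heel:** I picked up the largest black heel across its y sides and set it on the platen with about 4 N of contact. I then opened the fingers and moved the arm clear.

**Last checks**
- **Pointer:** it rests against the zero post, with the bar at about 158° against an expected 157.5°.
- **Heel position:** its centre is at (620.4, 90.4) mm and the platen's is at (620.8, 89.6) mm, so it is under 1 mm off centre.
- **Heel height:** its top is at 68 mm, the height expected if it lies flat. A plane fitted to the coarse depth image gave a slope of about 1.4° along x, which I put down to edge pixels because the scene view shows it flat.
- **Foot plate:** it has not moved.
- **Tack tin:** I did not go near it. It was where it started when the heel was held over the platen, but the arm hid it in the final top view.

**What disagreed**
- **Fingertips:** the real tips end about 28 mm behind the reported TCP, so my first grip closed in the air above the knob and met nothing. I measured the offset with the camera, later confirmed it by a light touch on the table (8 N), and corrected for it.
- **Knob axis:** it was about 2–3 mm from my first estimate. The side force reached about 14 N mid-turn before I shifted to relieve it.

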